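# Isolate the tumbler and load it with a scoop of polishing stones

## Robot

A 6-joint arm with a two-finger parallel gripper is mounted at the origin on the work surface. World frame = base frame: x ahead of the robot, y to its left, z up, the work surface at z = 0. Lengths are in m, angles in rad, forces in N, time in s.
With the tool pointing down it reaches from about 0.275 to 1 m from the base axis. Payload 8.4 kg.
Tool frame: the origin (TCP) lies midway between the tips of the shut fingers; the grasp point (between the pads) lies 19 mm behind it; z points along the fingers, y is the line along which they close (so a half turn about z gives the same grasp; the last joint's range is limited). The gripper opens to 85 mm and grips with 20 to 120 N. Pads are 22 mm wide; open, the fingers measure 114 mm over their backs; the gripper's body (76 mm by 85 mm) begins 54 mm behind the grasp point. The pads swing forward as they close: fully open they stand 13 mm farther back than shut.
Start: joints at [1.289, 0.353, 1.633, -0, 1.155, -0.002], TCP at [0.173, 0.601, 0.231] pointing down, gripper open.
Joint ranges: [-2.63, 2.63], [-0.92, 2.1], [0.06, 2.66], [-1.3, 4.44], [0, 2.69], [-3.02, 3.02]. Speed limits (rad/s): [2.22, 2.22, 2.79, 3.14, 3.14, 3.14].

## Interface

Orientations are given as a unit quaternion [x, y, z, w].
In Python, from station import arm gives the robot as it stands.
- The arm moves only by the tool inch_along, called after ">>>" as name(argument=value, ...) on one line, values as JSON. Schema: {"type":"object","properties":{"segments":{"type":"array","items":{"type":"number"},"minItems":5,"maxItems":60},"only":{"type":"string"},"quiet":{"type":"boolean"},"lines":{"type":"string"}},"required":["segments"],"additionalProperties":false}. segments is one flat list of numbers that holds 1 to 12 rows one after another, with no inner brackets; each row has 5 numbers: the finger opening in m, then dx, dy, dz in m, then a turn about the tool's z in rad; each row is the pose to reach, as a shift and turn from the pose commanded when the call began, along the tool's axes at that moment; what a row does not reach only later rows make up. A row lasts 1/8 s, in which the tool goes at most 0.0625 m and 0.188 rad, less where a joint would pass 70% of its speed; a pose out of reach is approached as far as the arm can. The fingers move at their own pace and stop on an object; the grip force is fixed at half the most. Time passes only in rows, so rows that do not move let the fingers close. The tool returns the time, the measured TCP pose, the force, the opening and the grip force at its end. only (a regular expression) keeps the lines of the reply that match it, lines (a string "A,B") keeps lines A to B, and quiet returns only ok. Input that does not fit is refused with a message, and nothing moves.
- arm.observe(): the state, without advancing time (a new reading comes with each control period).
- arm.read_camera(name): name is "scene" or "top" or "wrist"; returns the picture (420x560x3 uint8, red, green, blue); there is no depth.
- arm.calibration(name): a dict with "mtx" (3x3 intrinsics, pixels), "R" (3x3) and "t" (3): a world point X has camera coordinates R X + t; the wrist camera has in their place "hand_eye" (4x4, takes a point from camera to tool coordinates, whose origin is the TCP and whose axes are the flange's). Camera axes: x right, y down, z forward; pixel columns grow to the right and rows downward; lengths in m; the calibration is good to about 2 mm. A picture is of the moment at which its call begins: read the wrist's pose just before it. calibration takes no time and is no camera call.
- arm.close_job(): hands the job in; it is judged then, once.
The state is a dict: "time": time; "joints": joint angles; "qvel": joint speeds; "tau": joint torques, N m; "ee_pos": TCP position; "ee_rot": TCP orientation; "wrist_force": force on the tool from outside, world axes, zero at the start; "ft_torque": the same for the moment, N m; "finger_gap": finger opening in m; "grasp_force": force on a finger pad.
Only numpy, scipy, OpenCV 4.12 (cv2) and the standard library are available. Lean on these libraries where they do the work, as an engineer would, in place of code of your own. Each camera call takes 0.05 s, during which the arm holds its last target. There are 200 camera calls.

## Task

Before loading the tumbler, isolate it: swing the isolator's red handle to off, so that the hole in its end lines up with the hole in the yellow hasp plate and a padlock could go through both. Then take the scoop and carry at least four of the six polishing stones from the blue bin into the tumbler's orange bowl, without the gripper's fingers touching or pushing the stones and with none spilled. Finally lay the scoop back flat on the black mat; leave the handle lined up and the oil bottle, the motor and the glass jar where they stand.

Things in the scene. Friction and masses are not known exactly. Their poses are not given: they have to be found in the camera images.
- isolator: grey isolator box fixed on the bench, 120 x 120 x 80 mm high; origin at the centre of its underside, z up. A vertical spindle at its centre carries the red handle. The fixed yellow hasp plate (4 mm thick, 36 mm wide, top 5 mm above the box) sticks out over one edge at the off direction.
- handle (a joint): angle of the isolator's red handle about the vertical spindle, counter-clockwise from above, rad: 0 = fully on, 1.2 = off (holes lined up), 1.5 = end stop beyond off. It starts between 0 and 0.35, turns with light friction (0.12 N m) and stays where it is left.
- handle_grip (a point): place to pinch the red handle: in the middle of its bar's height, 44 mm out from the spindle, 107 mm above the bench. The bar is 16 mm wide, 24 mm high (top 119 mm, underside 95 mm above the bench), and reaches 58 mm out from the spindle. This point's x axis runs along the handle, outwards from the spindle; z up.
- handle_hole (a point): centre of the 11 mm hole in the flat end of the red handle, 72 mm from the spindle and 100 mm above the bench; the flat end is 26 mm wide and 5 mm thick and reaches 87 mm out
- hasp_hole (a point): centre of the 11 mm hole in the fixed yellow hasp plate, 72 mm from the spindle, 85 mm above the bench; the handle's hole must stand above it
- bin: blue open stone bin fixed on the bench; origin under it, x along it to its sloping far end, z up. Inside: floor 4 mm above the bench, x = -125 to +85 mm, 108 mm wide in y; then a ramp up at 55 degrees to x = +134, z = 74 mm. Walls 5 mm thick; near end wall 30 mm high; sides 30 mm high up to x = -54, 56 mm high beyond.
- bin_floor (a point): point on the bin's inner floor where the far ramp begins (bin x = +85 mm, y = 0, 4 mm above the bench); axes as the bin's
- tumbler: tumbler fixed on the bench: green round base 170 mm across and an orange round open bowl; origin at the centre of its underside, z up. The bowl's inner floor is 58 mm above the bench, 125 mm across, its sides flare outwards.
- bowl_rim (a point): centre of the bowl's mouth, 124 mm above the bench; the rim is 188 mm across outside, 180 mm inside
- mat: black rubber mat fixed on the bench, 260 mm (x) x 160 mm (y) x 4 mm; origin at the centre of its underside
- scoop: loose scoop, 0.1 to 0.2 kg, resting flat on the mat; origin under the centre of its pan, x towards its open front lip, z up. Aluminium pan 90 mm long, 96 mm wide, walls 3 mm, floor 2.5 mm thick, back and rear sides 36 mm high, sides 24 mm high near the front. Red handle: bar 18 mm wide (y), 20 mm deep, 100 mm long, rising backwards at 45 degrees from the pan's back to z = 104 mm.
- scoop_grip (a point): place to pinch the scoop's handle across its 18 mm width: on the bar's centre line, 32 mm from its free end, at x = -91, z = +74 mm from the scoop's origin; axes as the scoop's. Grip firmly: a loosely held scoop turns about the pinch
- scoop_lip (a point): middle of the scoop's front lip, underside of the pan, 45 mm ahead of the scoop's origin; axes as the scoop's
- stone0: terracotta glazed polishing stone, barrel-shaped, 29 mm across and 28 mm long, about 25 g, slippery (friction about 0.3); origin at its centre, z along its axis. It starts standing in the far part of the bin (bin x from 0 to +70 mm).
- stone1: white glazed polishing stone, barrel-shaped, 29 mm across and 28 mm long, about 25 g, slippery (friction about 0.3); origin at its centre, z along its axis. It starts standing in the far part of the bin (bin x from 0 to +70 mm).
- stone2: terracotta glazed polishing stone, barrel-shaped, 29 mm across and 28 mm long, about 25 g, slippery (friction about 0.3); origin at its centre, z along its axis. It starts standing in the far part of the bin (bin x from 0 to +70 mm).
- stone3: white glazed polishing stone, barrel-shaped, 29 mm across and 28 mm long, about 25 g, slippery (friction about 0.3); origin at its centre, z along its axis. It starts standing in the far part of the bin (bin x from 0 to +70 mm).
- stone4: terracotta glazed polishing stone, barrel-shaped, 29 mm across and 28 mm long, about 25 g, slippery (friction about 0.3); origin at its centre, z along its axis. It starts standing in the far part of the bin (bin x from 0 to +70 mm).
- stone5: white glazed polishing stone, barrel-shaped, 29 mm across and 28 mm long, about 25 g, slippery (friction about 0.3); origin at its centre, z along its axis. It starts standing in the far part of the bin (bin x from 0 to +70 mm).
- oil: yellow oil bottle, bystander, 52 mm across, 130 mm high; origin at the centre of its underside
- motor: small dark electric motor, bystander, 90 mm long (120 with its shaft) along its x, 60 mm wide and 60 mm high; origin at the centre of its underside
- jar: empty glass jar, bystander, 80 mm across, 90 mm high; origin at the centre of its underside

How it is judged:
On the way, in this order (a step that is already met when the one before it is completed fails the run):
1. the isolator's handle is off, its hole lined up with the hasp's (within 5 mm), with the scoop not yet taken (horizontal distance between handle_hole and hasp_hole below 0.005 m and velocity of joint handle between -0.1 and 0.1 rad/s and x of scoop in the frame of mat between -0.13 and 0.13 m and y of scoop in the frame of mat between -0.08 and 0.08 m and z of scoop in the frame of mat below 0.012 m and angle between scoop's own z axis and vertical below 0.15 rad), for 0.3 s.
2. the scoop is lifted off its mat, the handle still lined up (horizontal distance between handle_hole and hasp_hole below 0.005 m and z of scoop in the frame of mat above 0.04 m), for 0.1 s.
3. at least four stones lie in the tumbler's bowl, the handle still lined up (horizontal distance between handle_hole and hasp_hole below 0.005 m and ((horizontal distance between each of stone0, stone1, stone2, stone3 and bowl_rim below 0.088 m and z of each of stone0, stone1, stone2, stone3 in the frame of tumbler below 0.128 m) or (horizontal distance between each of stone0, stone1, stone2, stone4 and bowl_rim below 0.088 m and z of each of stone0, stone1, stone2, stone4 in the frame of tumbler below 0.128 m) or (horizontal distance between each of stone0, stone1, stone2, stone5 and bowl_rim below 0.088 m and z of each of stone0, stone1, stone2, stone5 in the frame of tumbler below 0.128 m) or (horizontal distance between each of stone0, stone1, stone3, stone4 and bowl_rim below 0.088 m and z of each of stone0, stone1, stone3, stone4 in the frame of tumbler below 0.128 m) or (horizontal distance between each of stone0, stone1, stone3, stone5 and bowl_rim below 0.088 m and z of each of stone0, stone1, stone3, stone5 in the frame of tumbler below 0.128 m) or (horizontal distance between each of stone0, stone1, stone4, stone5 and bowl_rim below 0.088 m and z of each of stone0, stone1, stone4, stone5 in the frame of tumbler below 0.128 m) or (horizontal distance between each of stone0, stone2, stone3, stone4 and bowl_rim below 0.088 m and z of each of stone0, stone2, stone3, stone4 in the frame of tumbler below 0.128 m) or (horizontal distance between each of stone0, stone2, stone3, stone5 and bowl_rim below 0.088 m and z of each of stone0, stone2, stone3, stone5 in the frame of tumbler below 0.128 m) or (horizontal distance between each of stone0, stone2, stone4, stone5 and bowl_rim below 0.088 m and z of each of stone0, stone2, stone4, stone5 in the frame of tumbler below 0.128 m) or (horizontal distance between each of stone0, stone3, stone4, stone5 and bowl_rim below 0.088 m and z of each of stone0, stone3, stone4, stone5 in the frame of tumbler below 0.128 m) or (horizontal distance between each of stone1, stone2, stone3, stone4 and bowl_rim below 0.088 m and z of each of stone1, stone2, stone3, stone4 in the frame of tumbler below 0.128 m) or (horizontal distance between each of stone1, stone2, stone3, stone5 and bowl_rim below 0.088 m and z of each of stone1, stone2, stone3, stone5 in the frame of tumbler below 0.128 m) or (horizontal distance between each of stone1, stone2, stone4, stone5 and bowl_rim below 0.088 m and z of each of stone1, stone2, stone4, stone5 in the frame of tumbler below 0.128 m) or (horizontal distance between each of stone1, stone3, stone4, stone5 and bowl_rim below 0.088 m and z of each of stone1, stone3, stone4, stone5 in the frame of tumbler below 0.128 m) or (horizontal distance between each of stone2, stone3, stone4, stone5 and bowl_rim below 0.088 m and z of each of stone2, stone3, stone4, stone5 in the frame of tumbler below 0.128 m))), for 0.2 s.
At the end, for the whole second after the job is handed in: The handle's hole is within 5 mm (horizontally) of the hasp's hole; at least four of the six stones lie in the tumbler's bowl and every other stone lies in the bin; the scoop stands upright (within 0.15 rad) on the mat with the centre of its pan over the mat; scoop and stones are at rest (all of step 3 and ((horizontal distance between stone0 and bowl_rim below 0.088 m and z of stone0 in the frame of tumbler below 0.128 m) or (x of stone0 in the frame of bin between -0.125 and 0.138 m and y of stone0 in the frame of bin between -0.055 and 0.055 m and height (world z) of stone0 below 0.095 m)) and ((horizontal distance between stone1 and bowl_rim below 0.088 m and z of stone1 in the frame of tumbler below 0.128 m) or (x of stone1 in the frame of bin between -0.125 and 0.138 m and y of stone1 in the frame of bin between -0.055 and 0.055 m and height (world z) of stone1 below 0.095 m)) and ((horizontal distance between stone2 and bowl_rim below 0.088 m and z of stone2 in the frame of tumbler below 0.128 m) or (x of stone2 in the frame of bin between -0.125 and 0.138 m and y of stone2 in the frame of bin between -0.055 and 0.055 m and height (world z) of stone2 below 0.095 m)) and ((horizontal distance between stone3 and bowl_rim below 0.088 m and z of stone3 in the frame of tumbler below 0.128 m) or (x of stone3 in the frame of bin between -0.125 and 0.138 m and y of stone3 in the frame of bin between -0.055 and 0.055 m and height (world z) of stone3 below 0.095 m)) and ((horizontal distance between stone4 and bowl_rim below 0.088 m and z of stone4 in the frame of tumbler below 0.128 m) or (x of stone4 in the frame of bin between -0.125 and 0.138 m and y of stone4 in the frame of bin between -0.055 and 0.055 m and height (world z) of stone4 below 0.095 m)) and ((horizontal distance between stone5 and bowl_rim below 0.088 m and z of stone5 in the frame of tumbler below 0.128 m) or (x of stone5 in the frame of bin between -0.125 and 0.138 m and y of stone5 in the frame of bin between -0.055 and 0.055 m and height (world z) of stone5 below 0.095 m)) and x of scoop in the frame of mat between -0.13 and 0.13 m and y of scoop in the frame of mat between -0.08 and 0.08 m and z of scoop in the frame of mat below 0.012 m and angle between scoop's own z axis and vertical below 0.15 rad and linear speed of each of stone0, stone1, stone2, stone3, stone4, stone5, scoop below 0.03 m/s); the robot touches nothing.
It fails at once if the gripper's fingers touch a stone (contact force between the fingers and stone0 above 0.5 N or contact force between the fingers and stone1 above 0.5 N or contact force between the fingers and stone2 above 0.5 N or contact force between the fingers and stone3 above 0.5 N or contact force between the fingers and stone4 above 0.5 N or contact force between the fingers and stone5 above 0.5 N).
It fails at once if the oil bottle is moved more than 25 mm (distance of oil from where it was at the start of the episode above 0.025 m).
It fails at once if the motor is moved more than 25 mm (distance of motor from where it was at the start of the episode above 0.025 m).
It fails at once if the glass jar is moved more than 25 mm (distance of jar from where it was at the start of the episode above 0.025 m).
It also fails if it takes over 72 s, if anything falls off the work surface, if the arm or the gripper's body presses on something with over 40 N, if the wrist force passes 120 N, or if a joint passes its speed limit or range.

## Working session

There is one attempt and no reset: what is moved stays moved. The work goes in short steps, Python scripts to look and compute and a tool call to move; the robot and the scene stay as the last step left them, time stands still between calls to the robot, and variables do not carry over. Pictures are saved under pics/ and viewed, at most 10 in all, crops included, and the job is handed in when it is done.

```bash
ls; mkdir -p pics; python3 - <<'E'
from station import arm
import cv2,numpy as np
print(arm.observe())
for n in ("scene","top"):
    im=arm.read_camera(n)
    cv2.imwrite(f"pics/{n}0.png",im[:,:,::-1])
    c=arm.calibration(n);print(n,{k:np.round(np.array(v),4).tolist() for k,v in c.items()})
im=arm.calibration("wrist");print(im)
E
```

```text
pics
station.py
{'time': 0.0, 'joints': array([ 1.28853735e+00,  3.53669996e-01,  1.63410559e+00,  4.52365648e-05,
        1.15517261e+00, -2.37044286e-03]), 'qvel': array([-0.00105259,  0.00043406, -0.00044238, -0.00032342,  0.00047102,
       -0.00119593]), 'tau': array([ 3.16533449e-03, -6.05267000e+01, -3.42073345e+01,  3.25371839e-04,
        9.30694048e-03, -3.93612993e-05]), 'ee_pos': array([0.17249829, 0.60025464, 0.23056023]), 'ee_rot': array([ 1.39496951e-01,  9.90222268e-01, -6.67985549e-04, -1.16608947e-04]), 'wrist_force': array([-0.13916234, -0.32100967, -1.33155531]), 'ft_torque': array([-0.00121756,  0.00043529, -0.01931878]), 'grasp_force': 0.0, 'finger_gap': 0.08574921640897795}
scene {'mtx': [[400.2158, 0.0, 276.8561], [0.0, 400.2158, 210.8077], [0.0, 0.0, 1.0]], 'R': [[-0.1538, 0.9881, -0.0042], [0.8318, 0.1272, -0.5403], [-0.5333, -0.0866, -0.8415]], 't': [0.0475, -0.42, 1.5821]}
top {'mtx': [[446.44, 0.0, 284.1991], [0.0, 446.44, 212.8524], [0.0, 0.0, 1.0]], 'R': [[0.0735, -0.9973, 0.0012], [-0.9758, -0.0721, -0.2066], [0.2061, 0.014, -0.9784]], 't': [-0.0147, 0.5852, 1.0932]}
{'mtx': array([[302.34609348,   0.        , 278.69113919],
       [  0.        , 302.34609348, 205.53284306],
       [  0.        ,   0.        ,   1.        ]]), 'hand_eye': array([[-7.11233351e-04, -9.45523718e-01, -3.25552444e-01,
         8.45497215e-02],
       [ 9.99999258e-01, -9.94359624e-04,  7.03290022e-04,
        -9.50568020e-04],
       [-9.88693601e-04, -3.25551702e-01,  9.45523724e-01,
        -1.43064537e-01],
       [ 0.00000000e+00,  0.00000000e+00,  0.00000000e+00,
         1.00000000e+00]])}
```

View pics/scene0.png

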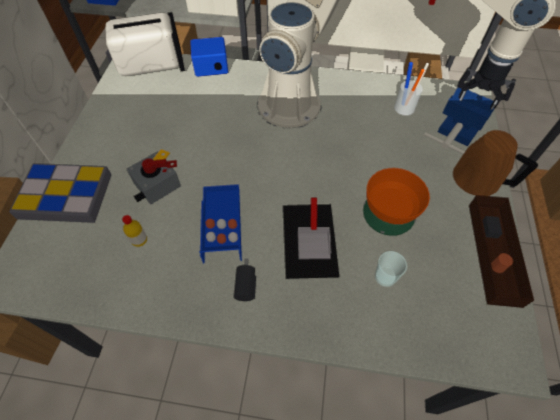

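View pics/top0.png

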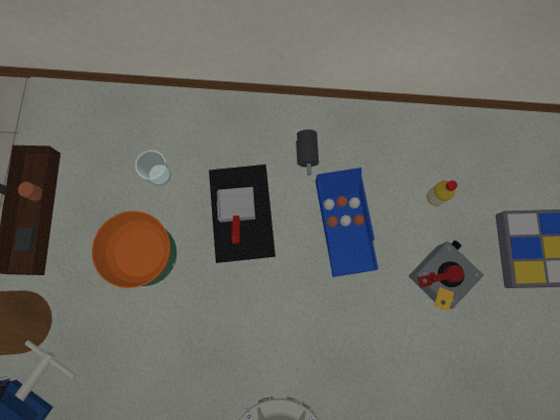

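```bash
cat > h.py <<'E'
from station import arm
import cv2,numpy as np
from scipy.spatial.transform import Rotation as Ro
def cam(n,s=None):
    c=arm.calibration(n);K=np.array(c["mtx"])
    if n=="wrist":
        s=s or arm.observe();R=Ro.from_quat(s["ee_rot"]).as_matrix();T=np.array(c["hand_eye"])
        Rc=R@T[:3,:3];o=R@T[:3,3]+s["ee_pos"]
        return K,Rc.T,-Rc.T@o
    return K,np.array(c["R"]),np.array(c["t"])
def ray(C,u,v):
    K,R,t=C;return -R.T@t,R.T@np.linalg.solve(K,[u,v,1.])
def onz(C,u,v,z):
    o,d=ray(C,u,v);return o+d*(z-o[2])/d[2]
def tri(*a):
    A=0;b=0;D=[ray(C,*p) for C,p in a]
    for o,d in D:
        d=d/np.linalg.norm(d);P=np.eye(3)-np.outer(d,d);A=A+P;b=b+P@o
    x=np.linalg.solve(A,b);return x,[round(float(np.linalg.norm(np.cross(x-o,d/np.linalg.norm(d)))),4) for o,d in D]
def proj(C,X):
    K,R,t=C;p=K@(R@np.asarray(X)+t);return p[:2]/p[2]
def totool(dw,s=None):
    s=s or arm.observe();return Ro.from_quat(s["ee_rot"]).as_matrix().T@dw
E
python3 - <<'E'
from h import *
T=cv2.imread("pics/top0.png");S=cv2.imread("pics/scene0.png")
def crop(I,x0,y0,x1,y1,k): return cv2.resize(I[y0:y1,x0:x1],None,fx=k,fy=k,interpolation=cv2.INTER_CUBIC)
a=np.zeros((600,800,3),np.uint8)
a[:300,:300]=crop(T,405,235,465+15,310,4)[:300,:300]
a[:300,300:600]=crop(S,120,140,195,215,4)
b=crop(T,205,160,385,280,3); a[300:,:540]=b[:300]  # 180x100
c=crop(S,280,190,345,290,3);a[300:,540:735]=c
cv2.imwrite("pics/c1.png",a)
t=cam("top");s=cam("scene")
for n,p,q in [("spindle",(452,274),(152,168)),("hhole",(424,281),(173,164)),("scoophandle end",(237,220),(313,198)),("oiltop",(451,185),(127,219))]:
    print(n,tri((t,p),(s,q)))
for n,p,z in [("bowl",(131,248),.124),("matc",(242,213),.004),("hasp",(445,299),.085),("isoC",(446,275),.08)]: print(n,onz(t,*p,z))
for p in [(317,176),(361,168),(333,276),(377,268)]: print("bin",onz(t,*p,.03))
E
```

```text
spindle (array([ 0.45557898, -0.3896735 ,  0.09021564]), [0.0032, 0.0032])
hhole (array([ 0.43357167, -0.32216777,  0.09560354]), [0.001, 0.001])
scoophandle end (array([0.53943288, 0.13950573, 0.15398711]), [0.0024, 0.0024])
oiltop (array([ 0.67213726, -0.37914744,  0.12441634]), [0.0002, 0.0002])
bowl [0.4583724  0.38798988 0.124     ]
matc [0.58791467 0.14352443 0.004     ]
hasp [ 0.39491404 -0.37776917  0.085     ]
isoC [ 0.45370793 -0.38204434  0.08      ]
bin [ 0.6994081  -0.05208871  0.03      ]
bin [ 0.73078266 -0.16991443  0.03      ]
bin [ 0.43450374 -0.10891215  0.03      ]
bin [ 0.46342527 -0.22152586  0.03      ]
```

View pics/c1.png

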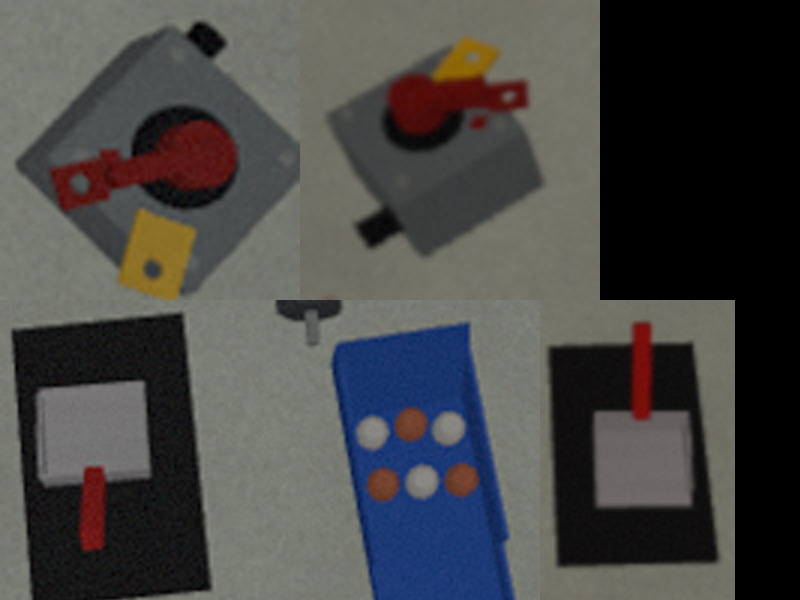

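```bash
python3 - <<'E'
from h import *
t=cam("top");s=cam("scene")
f=lambda x,y,k,ox,oy:((x+.5)/k+ox-.5,(y+.5)/k+oy-.5)
A=lambda x,y:f(x,y,4,405,235); B=lambda x,y:f(x-300,y,4,120,140)
hh=tri((t,A(79,183)),(s,B(508,97)));ha=tri((t,A(152,269)),(s,B(473,57)));print(hh,ha)
print("spin",onz(t,*A(203,155),.12),onz(t,*A(185,157),.082),onz(s,*B(423,118),.082),onz(s,*B(413,98),.12))
C=lambda x,y:f(x,y-300,3,205,160); D=lambda x,y:f(x-540,y-300,3,280,190)
print("h end top",tri((t,C(91,548)),(s,D(642,324))))
for n,p,z in [("mat",(13,330),.004),("mat",(183,314),.004),("mat",(210,590),.004),("panFL",(38,389),.028),("panFR",(145,381),.028),("panBL",(44,487),.04),("panBR",(151,476),.04),
 ("hb0",(94,467),.033),("h1",(92,548),.104)]: print(n,onz(t,*C(*p),z))
for p in [(372,433),(411,425),(448,429),(383,484),(422,482),(461,480)]: print("st",onz(t,*C(*p),.025))
for n,p,z in [("binL far",(334,347),.079),("binR far",(469,325),.079)]: print(n,onz(t,*C(*p),z))
E
```

```text
(array([ 0.4353045 , -0.32411258,  0.09754668]), [0.0006, 0.0006]) (array([ 0.38768892, -0.37261666,  0.08374265]), [0.0002, 0.0002])
spin [ 0.4553571  -0.39014255  0.12      ] [ 0.45716442 -0.39333988  0.082     ] [ 0.45514769 -0.39412181  0.082     ] [ 0.46463739 -0.38848955  0.12      ]
h end top (array([0.4946616 , 0.14386496, 0.0926309 ]), [0.0002, 0.0002])
mat [0.70344224 0.24616491 0.004     ]
mat [0.73045788 0.09076735 0.004     ]
mat [0.47694236 0.04587382 0.004     ]
panFL [0.64295921 0.21310327 0.028     ]
panFR [0.6574371  0.11805212 0.028     ]
panBL [0.55220043 0.19656584 0.04      ]
panBR [0.56885633 0.10415751 0.04      ]
hb0 [0.57456605 0.15556307 0.033     ]
h1 [0.49315874 0.14193197 0.104     ]
st [ 0.62530899 -0.08809932  0.025     ]
st [ 0.63521647 -0.12250251  0.025     ]
st [ 0.63398389 -0.15566399  0.025     ]
st [ 0.57969985 -0.10027636  0.025     ]
st [ 0.58405052 -0.13466493  0.025     ]
st [ 0.58840423 -0.1690775   0.025     ]
binL far [ 0.68612175 -0.04668387  0.079     ]
binR far [ 0.71456903 -0.16222341  0.079     ]
```

>>> inch_along(segments=[0.085, -0.06, -0.05, 0, 0, 0.085, -0.1, -0.09, 0, 0, 0.085, -0.15, -0.13, 0, 0, 0.085, -0.19, -0.17, 0, 0, 0.085, -0.24, -0.21, -0.02, 0, 0.085, -0.28, -0.25, -0.02, 0, 0.085, -0.33, -0.29, -0.02, 0, 0.085, -0.37, -0.33, -0.02, 0, 0.085, -0.42, -0.38, -0.02, 0, 0.085, -0.46, -0.42, -0.02, 0, 0.085, -0.5, -0.45, -0.02, 0, 0.085, -0.53, -0.47, -0.02, 0])

```text
time: 1.6
ee_pos: [0.553, 0.0003, 0.251]
ee_rot: [0.14, 0.99, -0.0, -0.0]
wrist_force: [-0.2, 1.1, 0.1]
finger_gap: 0.0852
grasp_force: 0.0
```

```bash
python3 - <<'E'
from h import *
s=arm.observe();im=arm.read_camera("wrist");np.savez("w1.npz",p=s["ee_pos"],q=s["ee_rot"])
cv2.imwrite("pics/w1.png",im[:,:,::-1])
cv2.imwrite("pics/w1b.png",cv2.resize(im[:,:,::-1],(784,588),interpolation=cv2.INTER_CUBIC));print(s["qvel"].round(3))
E
```

```text
[-0.395  0.286 -0.361  0.008  0.081 -0.401]
```

View pics/w1b.png

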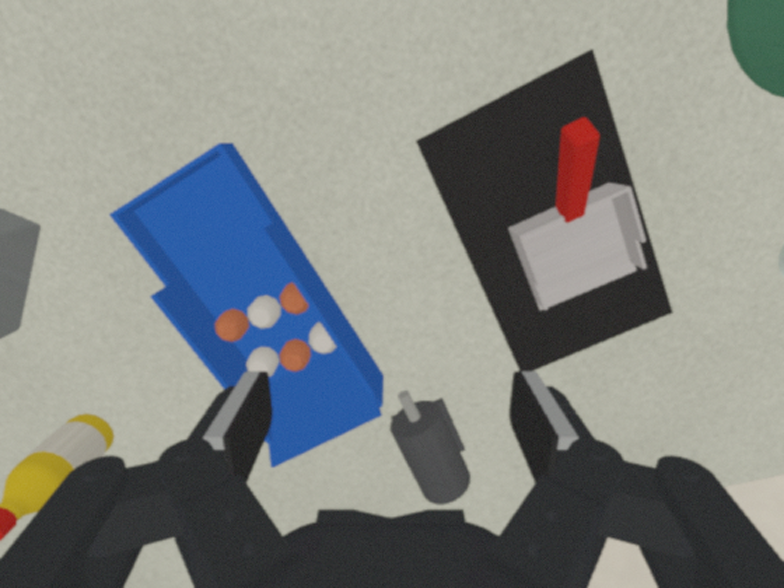

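```bash
python3 - <<'E'
from h import *
d=np.load("w1.npz");w=cam("wrist",{"ee_pos":d["p"],"ee_rot":d["q"]});t=cam("top");s=cam("scene")
P=lambda x,y:((x+.5)/1.4-.5,(y+.5)/1.4-.5)
f=lambda x,y,k,ox,oy:((x+.5)/k+ox-.5,(y+.5)/k+oy-.5)
C=lambda x,y:f(x,y-300,3,205,160); D=lambda x,y:f(x-540,y-300,3,280,190)
for n,p,z in [("mat nearR",(418,141),.004),("mat nearL",(593,50),.004),("mat farL",(671,312),.004),("mat farR",(522,371),.004),
("panFR",(541,311),.028),("panFL",(645,268),.028),("panBR",(509,229),.04),("panBL",(629,187),.04),
("binNR",(111,214),.03),("binNL",(232,144),.03),("notchR",(165,285),.03),("notchR2",(153,295),.056),("binFR",(271,467),.074),("binFL",(381,415),.074),("hbase",(571,218),.04)]:
    print(n,onz(w,*P(*p),z).round(4))
for p in [(232,325),(264,312),(294,298),(263,362),(295,355),(324,338)]: print("st",onz(w,*P(*p),.02).round(4))
print("binFL",tri((w,P(381,415)),(t,C(334,347)))); print("binFR",tri((w,P(271,467)),(t,C(469,325))))
print("hend",tri((w,P(579,128)),(t,C(91,542)),(s,D(642,326))))
print("hbase",tri((w,P(571,218)),(t,C(94,467)),(s,D(643,418))))
E
```

```text
mat nearR [0.4773 0.0466 0.004 ]
mat nearL [0.4493 0.2021 0.004 ]
mat farL [0.7027 0.2468 0.004 ]
mat farR [0.7271 0.0924 0.004 ]
panFR [0.6536 0.1167 0.028 ]
panFL [0.6383 0.2136 0.028 ]
panBR [0.566  0.1001 0.04  ]
panBL [0.5592 0.201  0.04  ]
binNR [ 0.4607 -0.2231  0.03  ]
binNL [ 0.437 -0.101  0.03 ]
notchR [ 0.5323 -0.2073  0.03  ]
notchR2 [ 0.5333 -0.2046  0.056 ]
binFR [ 0.7165 -0.1641  0.074 ]
binFL [ 0.6902 -0.0489  0.074 ]
hbase [0.5713 0.1518 0.04  ]
st [ 0.589  -0.1697  0.02  ]
st [ 0.585  -0.1351  0.02  ]
st [ 0.5796 -0.1026  0.02  ]
st [ 0.6348 -0.156   0.02  ]
st [ 0.6363 -0.1227  0.02  ]
st [ 0.6268 -0.0891  0.02  ]
binFL (array([ 0.68516435, -0.04688492,  0.08160058]), [0.0004, 0.0004])
binFR (array([ 0.71543413, -0.16296902,  0.075667  ]), [0.0003, 0.0003])
hend (array([0.49865242, 0.14442294, 0.09557806]), [0.0012, 0.0006, 0.0007])
hbase (array([0.57288602, 0.15517204, 0.03605823]), [0.0019, 0.0011, 0.002])
```

>>> inch_along(segments=[0.085, 0, -0.06, 0, 0.17, 0.085, 0, -0.12, 0, 0.34, 0.085, 0, -0.18, 0, 0.51, 0.085, 0.005, -0.24, 0, 0.68, 0.085, 0.007, -0.3, 0, 0.85, 0.085, 0.007, -0.36, 0.02, 1.0, 0.085, 0.007, -0.369, 0.07, 1.0, 0.085, 0.007, -0.369, 0.12, 1.0, 0.085, 0.007, -0.369, 0.14, 1.0, 0.085, 0.007, -0.369, 0.14, 1.0])

```text
time: 2.9
ee_pos: [0.4424, -0.349, 0.1095]
ee_rot: [0.597, 0.802, 0.0, -0.002]
wrist_force: [-0.5, 0.4, 0.6]
finger_gap: 0.0848
grasp_force: 0.0
```

```bash
python3 - <<'E'
from h import *
s=arm.observe();im=arm.read_camera("wrist");print(s["ee_pos"],s["ee_rot"],s["qvel"].round(3))
cv2.imwrite("pics/w2.png",im[:,:,::-1])
E
```

```text
[ 0.44238637 -0.34904067  0.10947767] [ 5.97148950e-01  8.02127753e-01  9.33005589e-05 -2.04745059e-03] [ 0.003 -0.039 -0.036  0.001  0.022  0.   ]
```

View pics/w2.png

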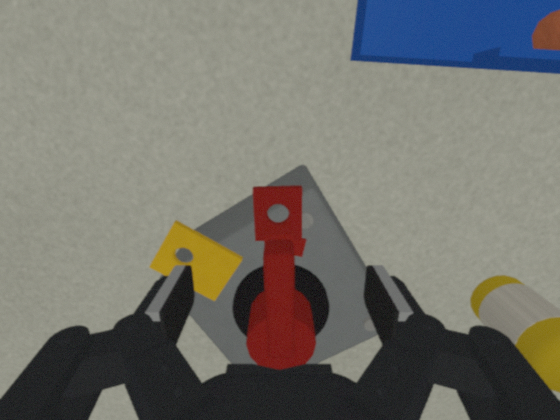

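```bash
python3 - <<'E'
from h import *
w=cam("wrist");S=np.array([.456,-.393])
h=onz(w,278,213,.1025)[:2];a=onz(w,184,255,.085)[:2];print(h,a)
for S in ([.456,-.393],[.4555,-.3925],[.457,-.393],[.455,-.393]):
  S=np.array(S)
  print([ (np.linalg.norm(v-S).round(4),np.arctan2(*(v-S)[::-1]).round(4)) for v in (h,a)])
E
```

```text
[ 0.43418747 -0.32403623] [ 0.38761357 -0.37395731]
[(np.float64(0.0723), np.float64(1.8771)), (np.float64(0.071), np.float64(2.87))]
[(np.float64(0.0717), np.float64(1.8726)), (np.float64(0.0704), np.float64(2.875))]
[(np.float64(0.0726), np.float64(1.8903)), (np.float64(0.072), np.float64(2.8737))]
[(np.float64(0.072), np.float64(1.8639)), (np.float64(0.07), np.float64(2.8662))]
```

>>> inch_along(segments=[0.085, 0, 0, 0.015, 0, 0.016, 0, 0, 0.015, 0, 0.0, 0, 0, 0.015, 0, 0.0, 0, 0, 0.015, 0, 0.0, 0, 0, 0.015, 0, 0.0, 0, 0, 0.015, 0])

```text
time: 3.7
ee_pos: [0.4437, -0.3502, 0.0968]
ee_rot: [0.597, 0.802, -0.0, 0.0]
wrist_force: [-1.0, 1.8, 5.6]
finger_gap: 0.0146
grasp_force: 59.0
```

>>> inch_along(segments=[0, -0.0006, -0.0073, 0, -0.165, 0, -0.0024, -0.0145, 0, -0.33, 0, -0.0054, -0.0212, 0, -0.495, 0, -0.0094, -0.0273, 0, -0.66, 0, -0.0144, -0.0328, 0, -0.825, 0, -0.0201, -0.0373, 0, -0.99, 0, -0.0201, -0.0373, 0, -0.99, 0, -0.0201, -0.0373, 0, -0.99])

```text
time: 4.7
ee_pos: [0.4141, -0.3801, 0.0968]
ee_rot: [0.146, 0.989, -0.0, 0.0]
wrist_force: [1.5, 2.5, 5.5]
finger_gap: 0.015
grasp_force: 59.3
```

```bash
python3 - <<'E'
from h import *
for n in ("top","scene","wrist"): cv2.imwrite(f"pics/{n}3.png",arm.read_camera(n)[:,:,::-1])
S=cv2.imread("pics/scene3.png");W=cv2.imread("pics/wrist3.png");T=cv2.imread("pics/top3.png")
k=lambda I,x0,y0,w,h,f:cv2.resize(I[y0:y0+h,x0:x0+w],None,fx=f,fy=f,interpolation=cv2.INTER_CUBIC)
a=np.zeros((600,800,3),np.uint8)
a[:300,:400]=k(S,120,130,100,75,4);a[:300,400:]=k(T,400,235,100,75,4);a[300:,:600]=k(W,180,140,200,100,3);cv2.imwrite("pics/c3.png",a)
E
```

```text
(no output)
```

View pics/c3.png

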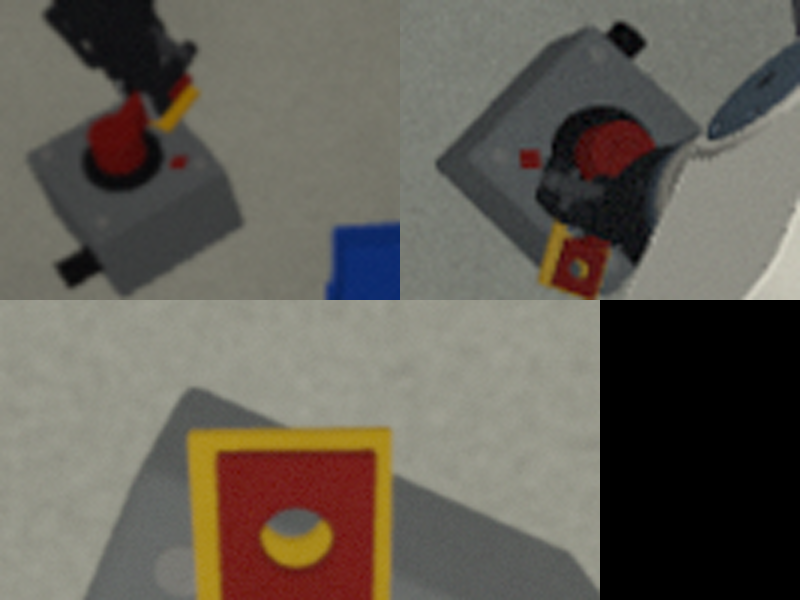

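>>> inch_along(segments=[0.05, 0, 0, 0, 0, 0.05, 0, 0, 0, 0, 0.05, 0, 0, 0, 0, 0.05, 0, 0, -0.06, 0, 0.05, 0, 0, -0.12, 0])

```text
time: 5.48
ee_pos: [0.4131, -0.3797, 0.217]
ee_rot: [0.145, 0.989, 0.001, -0.001]
wrist_force: [0.5, -0.8, 0.1]
finger_gap: 0.0501
grasp_force: 0.0
```

>>> inch_along(segments=[0.06, 0, 0.06, 0, -0.05, 0.06, 0.01, 0.12, 0, -0.1, 0.06, 0.015, 0.18, 0, -0.15, 0.06, 0.02, 0.24, 0, -0.2, 0.06, 0.03, 0.3, 0, -0.25, 0.06, 0.035, 0.36, 0, -0.3, 0.06, 0.04, 0.42, 0, -0.35, 0.06, 0.05, 0.48, 0, -0.4, 0.06, 0.055, 0.53, 0.02, -0.46, 0.06, 0.055, 0.53, 0.06, -0.46, 0.06, 0.055, 0.53, 0.06, -0.46])

```text
time: 6.85
ee_pos: [0.51, 0.1434, 0.1538]
ee_rot: [-0.085, 0.996, -0.001, -0.003]
wrist_force: [-0.6, 0.8, 0.7]
finger_gap: 0.0599
grasp_force: 0.0
```

```bash
python3 - <<'E'
from h import *
s=arm.observe();im=arm.read_camera("wrist");T=arm.read_camera("top")
np.savez("w4.npz",p=s["ee_pos"],q=s["ee_rot"]);print(s["ee_pos"],s["joints"].round(2))
k=lambda I,x0,y0,w,h,f:cv2.resize(I[y0:y0+h,x0:x0+w],None,fx=f,fy=f,interpolation=cv2.INTER_CUBIC)
a=np.zeros((600,800,3),np.uint8);a[:420,:560]=im[:,:,::-1];a[420:600,560:800]=k(T[:,:,::-1],420,260,60,45,4)
cv2.imwrite("pics/c4.png",a)
E
```

```text
[0.51002598 0.14342087 0.15383925] [ 0.27  0.3   1.9  -0.    0.94 -1.47]
```

View pics/c4.png

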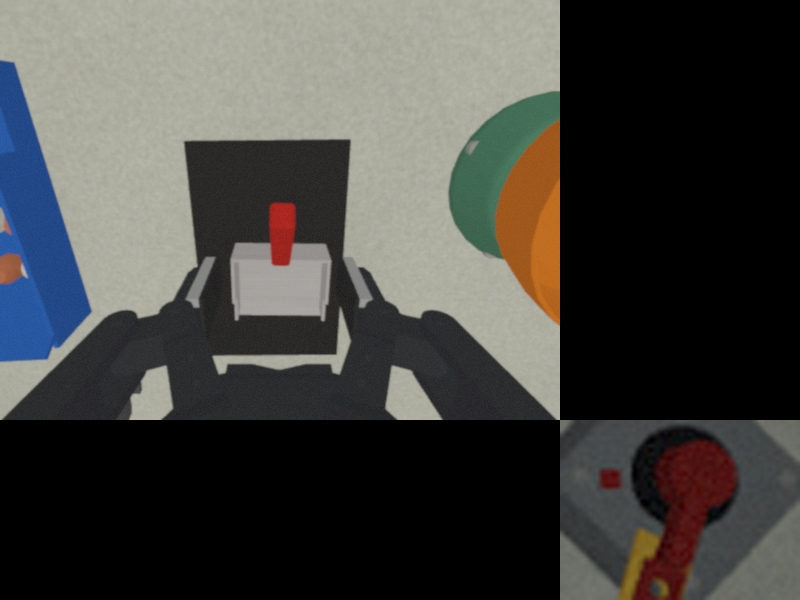

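```bash
python3 - <<'E'
from h import *
w=cam("wrist")
print("end edge",onz(w,282,221,.108),"lowend",onz(w,282,204,.0935),"base",onz(w,281.5,264,.04+.004))
print("panB",onz(w,233,244,.04),onz(w,328,244,.04),"F",onz(w,237,319,.028),onz(w,324,320,.028))
d=np.load("w1.npz");v=cam("wrist",{"ee_pos":d["p"],"ee_rot":d["q"]})
P=lambda x,y:((x+.5)/1.4-.5,(y+.5)/1.4-.5)
print(tri((w,(282,221)),(v,P(582,136))))
E
```

```text
end edge [0.50458301 0.14368621 0.108     ] lowend [0.49730999 0.14258105 0.0935    ] base [0.57364904 0.15592969 0.044     ]
panB [0.56241757 0.10722379 0.04      ] [0.54727214 0.19626589 0.04      ] F [0.65789399 0.12137629 0.028     ] [0.64327742 0.21533745 0.028     ]
(array([0.50293839, 0.14259438, 0.10872496]), [0.0016, 0.0016])
```

>>> inch_along(segments=[0.06, -0.008, 0.001, 0.04, 0, 0.06, -0.008, 0.001, 0.08, 0, 0.06, -0.008, 0.001, 0.097, 0, 0.03, -0.008, 0.001, 0.097, 0, 0, -0.008, 0.001, 0.097, 0, 0, -0.008, 0.001, 0.097, 0, 0, -0.008, 0.001, 0.097, 0, 0, -0.008, 0.001, 0.097, 0])

```text
time: 7.95
ee_pos: [0.5212, 0.1461, 0.0609]
ee_rot: [-0.085, 0.996, 0.0, 0.001]
wrist_force: [-1.7, -1.1, 7.5]
finger_gap: 0.0173
grasp_force: 59.3
```

>>> inch_along(segments=[0, 0, 0, -0.03, 0, 0, 0, 0, -0.07, 0, 0, 0, 0, -0.07, 0, 0, 0, 0, -0.07, 0])

```text
time: 8.45
ee_pos: [0.5197, 0.1458, 0.1292]
ee_rot: [-0.085, 0.996, 0.0, -0.0]
wrist_force: [-0.1, -0.8, -2.0]
finger_gap: 0.017
grasp_force: 58.9
```

```bash
python3 - <<'E'
from h import *
s=arm.observe();im=arm.read_camera("wrist");S=arm.read_camera("scene");T=arm.read_camera("top")
k=lambda I,x0,y0,w,h,f:cv2.resize(I[y0:y0+h,x0:x0+w],None,fx=f,fy=f,interpolation=cv2.INTER_CUBIC)
a=np.zeros((600,800,3),np.uint8);a[:420,:560]=im;a[:240,560:]=k(S,270,190,80,80,3);a[300:,560:]=k(T,200,160,80,100,3)
cv2.imwrite("pics/c5.png",a[:,:,::-1]);np.savez("w5.npz",p=s["ee_pos"],q=s["ee_rot"],im=im)
print(s["ee_pos"],s["ft_torque"],s["wrist_force"])
E
```

```text
[0.51970416 0.14583485 0.12917643] [-0.02892192  0.09218547 -0.01434541] [-0.07867358 -0.82245772 -1.99015719]
```

View pics/c5.png

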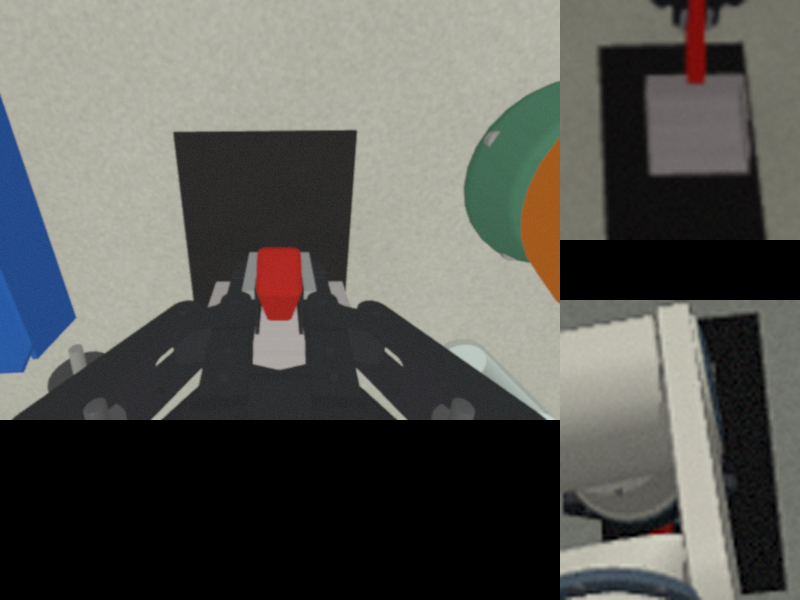

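```bash
cat > fit.py <<'E'
from h import *
from scipy.optimize import least_squares
def fitbin(obs):
    # obs: list (C,pixel,binpoint[nan x -> ignore])
    def res(p):
        c,s=np.cos(p[2]),np.sin(p[2]);r=[]
        for C,px,b in obs:
            X=[p[0]+c*b[0]-s*b[1],p[1]+s*b[0]+c*b[1],b[2]];r+=list(proj(C,X)-np.array(px))
        return np.array(r)
    return least_squares(res,[.5735,-.135,.21],loss="soft_l1"),res
E
python3 - <<'E'
from fit import *
d=np.load("w1.npz");w=cam("wrist",{"ee_pos":d["p"],"ee_rot":d["q"]});t=cam("top")
P=lambda x,y:((x+.5)/1.4-.5,(y+.5)/1.4-.5)
f=lambda x,y,k,ox,oy:((x+.5)/k+ox-.5,(y+.5)/k+oy-.5)
C=lambda x,y:f(x,y-300,3,205,160)
obs=[(w,P(111,214),(-.130,-.059,.03)),(w,P(232,144),(-.130,.059,.03)),(w,P(165,285),(-.054,-.059,.03)),(w,P(153,295),(-.054,-.059,.056)),
(w,P(271,467),(.137,-.059,.076)),(w,P(381,415),(.137,.059,.076)),
(t,(333,276),(-.130,.059,.03)),(t,(377,268.5),(-.130,-.059,.03)),(t,C(334,347),(.137,.059,.076)),(t,C(469,325),(.137,-.059,.076)),(t,C(507,540),(-.054,-.059,.056))]
r,res=fitbin(obs);print(r.x,r.fun.reshape(-1,2).round(1))
x,y,a=r.x
for p in [(.589,-.1697),(.585,-.1351),(.5796,-.1026),(.6348,-.156),(.6363,-.1227),(.6268,-.0891)]:
    v=np.array(p)-[x,y];print((np.array([[np.cos(a),np.sin(a)],[-np.sin(a),np.cos(a)]])@v).round(4))
E
```

```text
[ 0.57259919 -0.13594312  0.22222092] [[-0.2 -1.6]
 [-6.6 -2. ]
 [ 1.4  0.2]
 [-0.9  0.1]
 [ 0.8  2.7]
 [ 1.   2.9]
 [-0.8  0.6]
 [ 0.2  1.3]
 [ 0.7 -2.2]
 [ 0.3 -1.3]
 [-0.1 -0.1]]
[ 0.0086 -0.0365]
[ 0.0123 -0.0019]
[0.0142 0.031 ]
[ 0.0563 -0.0333]
[ 0.0651 -0.0011]
[0.0632 0.0337]
```

>>> inch_along(segments=[0, 0, 0, -0.018, 0, 0, 0.02, -0.05, -0.018, -0.01, 0, 0.05, -0.1, -0.018, -0.02, 0, 0.07, -0.15, -0.018, -0.03, 0, 0.1, -0.2, -0.018, -0.04, 0, 0.12, -0.25, -0.018, -0.05, 0, 0.145, -0.294, -0.018, -0.05, 0, 0.145, -0.294, -0.018, -0.05, 0, 0.145, -0.294, -0.018, -0.05])

```text
time: 9.72
ee_pos: [0.4265, -0.1683, 0.1467]
ee_rot: [-0.109, 0.994, 0.0, -0.001]
wrist_force: [-0.4, -0.3, -0.9]
finger_gap: 0.0172
grasp_force: 59.3
```

```bash
python3 - <<'E'
from h import *
s=arm.observe();im=arm.read_camera("wrist");S=arm.read_camera("scene")
k=lambda I,x0,y0,w,h,f:cv2.resize(I[y0:y0+h,x0:x0+w],None,fx=f,fy=f,interpolation=cv2.INTER_CUBIC)
a=np.zeros((600,800,3),np.uint8);a[:420,:560]=im;a[200:600,560:800]=k(S,190,170,60,100,4)
a[420:600,0:240]=k(S,190,170,80,60,3)
cv2.imwrite("pics/c6.png",a[:,:,::-1]);np.savez("w6.npz",p=s["ee_pos"],q=s["ee_rot"],im=im)
print(s["ee_pos"],s["ee_rot"],s["joints"].round(2),s["ft_torque"])
E
```

```text
[ 0.42654786 -0.16826099  0.14668742] [-1.09319111e-01  9.94006489e-01  4.04127280e-04 -5.17260712e-04] [-0.38  0.21  2.06  0.    0.88 -2.17] [-0.05021532  0.11230067  0.03374117]
```

View pics/c6.png

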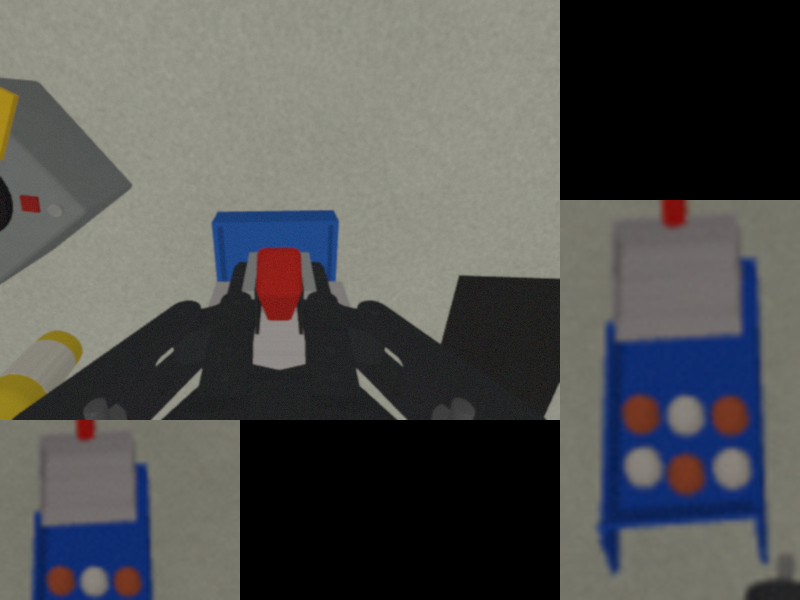

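```bash
python3 - <<'E'
from fit import *
d=np.load("w6.npz");w6=cam("wrist",{"ee_pos":d["p"],"ee_rot":d["q"]})
print(onz(w6,214,221,.03),onz(w6,338,220,.03),onz(w6,217,212,0),onz(w6,335,211,0))
d=np.load("w1.npz");w=cam("wrist",{"ee_pos":d["p"],"ee_rot":d["q"]});t=cam("top");s=cam("scene")
P=lambda x,y:((x+.5)/1.4-.5,(y+.5)/1.4-.5)
f=lambda x,y,k,ox,oy:((x+.5)/k+ox-.5,(y+.5)/k+oy-.5)
C=lambda x,y:f(x,y-300,3,205,160);Q=lambda x,y:f(x-560,y-200,4,190,170)
obs=[(w,P(111,214),(-.130,-.059,.03)),(w,P(221,143),(-.130,.059,.03)),(w,P(165,285),(-.054,-.059,.03)),(w,P(153,295),(-.054,-.059,.056)),
(w,P(271,467),(.137,-.059,.076)),(w,P(381,415),(.137,.059,.076)),(w6,(214,221),(-.13,-.059,.03)),(w6,(338,220),(-.13,.059,.03)),
(t,(333,276),(-.130,.059,.03)),(t,(377,268.5),(-.130,-.059,.03)),(t,C(334,347),(.137,.059,.076)),(t,C(469,325),(.137,-.059,.076)),(t,C(507,540),(-.054,-.059,.056))]
r,res=fitbin(obs);print(r.x,r.fun.reshape(-1,2).round(1))
# pan in scene: lip corners at z~.09
for z in (.08,.09,.1): print(z,onz(s,*Q(616,340),z),onz(s,*Q(742,333),z))
E
```

```text
[ 0.45871823 -0.22268558  0.03      ] [ 0.4329854  -0.11097334  0.03      ] [ 0.46150839 -0.22525171  0.        ] [ 0.4344275  -0.10790275  0.        ]
[ 0.57218637 -0.13642363  0.22896472] [[-1.1 -1.2]
 [-0.1 -1.4]
 [ 0.9  0.4]
 [-1.5  0.3]
 [ 1.1  2.4]
 [ 1.   2.2]
 [-0.8  0.1]
 [ 2.8 -0.2]
 [-0.2  0.9]
 [ 0.7  1.3]
 [ 0.5 -1.9]
 [ 0.1 -1.3]
 [ 0.2 -0.1]]
0.08 [ 0.56282612 -0.1880794   0.08      ] [ 0.54184248 -0.09361207  0.08      ]
0.09 [ 0.56904962 -0.18484295  0.09      ] [ 0.54827078 -0.09129765  0.09      ]
0.1 [ 0.57527311 -0.18160651  0.1       ] [ 0.55469908 -0.08898323  0.1       ]
```

>>> inch_along(segments=[0, 0.004, -0.002, 0, -0.006, 0, 0.004, -0.002, 0.03, -0.006, 0, 0.004, -0.002, 0.06, -0.006, 0, 0.004, -0.002, 0.083, -0.006, 0, 0.004, -0.002, 0.083, -0.006])

```text
time: 10.45
ee_pos: [0.4227, -0.1703, 0.0632]
ee_rot: [-0.114, 0.994, 0.001, -0.001]
wrist_force: [-0.3, -0.3, -0.7]
finger_gap: 0.0173
grasp_force: 59.3
```

>>> inch_along(segments=[0, 0, 0, 0.002, 0, 0, 0, 0, 0.002, 0])

```text
time: 10.7
ee_pos: [0.424, -0.1713, 0.0631]
ee_rot: [-0.113, 0.994, -0.0, 0.001]
wrist_force: [0.8, 0.2, -1.5]
finger_gap: 0.0173
grasp_force: 59.3
```

>>> inch_along(segments=[0, 0, 0, 0.001, 0, 0, 0, 0, 0.001, 0])

```text
time: 10.95
ee_pos: [0.4236, -0.1713, 0.0616]
ee_rot: [-0.113, 0.994, -0.0, 0.0]
wrist_force: [0.4, 0.1, -1.1]
finger_gap: 0.0172
grasp_force: 59.3
```

>>> inch_along(segments=[0, 0, 0, 0.0015, 0, 0, -0.012, 0, 0.0015, 0, 0, -0.024, 0, 0.0015, 0, 0, -0.036, 0, 0.0015, 0, 0, -0.036, 0, 0.0015, 0])

```text
time: 11.58
ee_pos: [0.4599, -0.1634, 0.0602]
ee_rot: [-0.113, 0.994, -0.0, 0.001]
wrist_force: [2.7, -0.2, 3.9]
finger_gap: 0.0168
grasp_force: 59.9
```

>>> inch_along(segments=[0, -0.012, 0, 0, 0, 0, -0.024, 0, 0, 0, 0, -0.024, 0, 0, 0])

```text
time: 11.95
ee_pos: [0.4828, -0.158, 0.0603]
ee_rot: [-0.113, 0.994, -0.0, 0.001]
wrist_force: [1.0, 0.6, 6.3]
finger_gap: 0.0169
grasp_force: 60.1
```

```bash
python3 - <<'E'
from h import *
S=arm.read_camera("scene");cv2.imwrite("pics/s7.png",S[:,:,::-1]);print(arm.observe()["ee_pos"])
E
```

```text
[ 0.48263574 -0.15800148  0.06023945]
```

```bash
cat > st.py <<'E'
from h import *
B=(.5722,-.1364,.227)
def tobin(X,b=B):
    c,s=np.cos(b[2]),np.sin(b[2]);v=np.array(X[:2])-b[:2];return np.array([c*v[0]+s*v[1],-s*v[0]+c*v[1]])
def blobs(I,n,z,frame=tobin,box=None):
    C=cam(n);hsv=cv2.cvtColor(I,cv2.COLOR_RGB2HSV)
    ms={"T":cv2.inRange(hsv,(3,90,90),(16,190,255)),"W":cv2.inRange(hsv,(0,0,172),(179,45,255))}
    for k,m in ms.items():
        if box: x0,y0,x1,y1=box;mm=np.zeros_like(m);mm[y0:y1,x0:x1]=m[y0:y1,x0:x1];m=mm
        N,_,st,ce=cv2.connectedComponentsWithStats(m)
        for i in range(1,N):
            if st[i,4]>=12: print(k,ce[i].round(1),"area",st[i,4],"pos",frame(onz(C,*ce[i],z)).round(3))
E
python3 - <<'E'
from st import *
I=cv2.imread("pics/s7.png")[:,:,::-1];b=(190,170,260,270)
print("before");blobs(cv2.imread("pics/scene0.png")[:,:,::-1],"scene",.02,box=b)
print("now");blobs(I,"scene",.02,box=b)
E
```

```text
before
T [209.9 223.2] area 49 pos [ 0.011 -0.037]
T [232.1 223.4] area 50 pos [0.017 0.033]
T [221.  238.3] area 49 pos [ 0.068 -0.002]
now
T [231.6 231.9] area 58 pos [0.048 0.031]
T [209.8 233.2] area 53 pos [ 0.047 -0.037]
T [220.2 241. ] area 60 pos [ 0.077 -0.004]
```

>>> inch_along(segments=[0, -0.012, 0, 0, 0, 0, -0.024, 0, 0, 0, 0, -0.036, 0, 0, 0, 0, -0.036, 0, 0, 0])

```text
time: 12.5
ee_pos: [0.5179, -0.1499, 0.0602]
ee_rot: [-0.113, 0.994, -0.0, 0.001]
wrist_force: [2.5, 0.7, 5.6]
finger_gap: 0.0172
grasp_force: 60.1
```

```bash
python3 - <<'E'
from st import *
I=arm.read_camera("scene");cv2.imwrite("pics/s8.png",I[:,:,::-1]);b=(190,170,260,270)
h=cv2.cvtColor(cv2.imread("pics/scene0.png"),cv2.COLOR_BGR2HSV);print(h[224,221],h[238,210],h[240,315])
blobs(I,"scene",.02,box=b);print(tobin(arm.observe()["ee_pos"]))
E
```

```text
[ 19  22 130] [ 18  20 127] [  0  12 108]
T [230.1 231.1] area 66 pos [0.044 0.026]
T [211.1 232.3] area 70 pos [ 0.044 -0.033]
T [222.1 240.1] area 69 pos [0.074 0.001]
[-0.05599554 -0.00089738]
```

>>> inch_along(segments=[0, -0.006, 0, 0, 0, 0, -0.012, 0, -0.006, 0, 0, -0.019, 0, -0.015, 0, 0, -0.026, 0, -0.025, 0, 0, -0.03, 0, -0.032, 0, 0, -0.03, 0, -0.032, 0])

```text
time: 13.3
ee_pos: [0.5452, -0.1429, 0.0918]
ee_rot: [-0.113, 0.994, 0.0, -0.001]
wrist_force: [-6.2, -1.6, 3.7]
finger_gap: 0.0173
grasp_force: 59.6
```

```bash
python3 - <<'E'
from st import *
I=arm.read_camera("scene");cv2.imwrite("pics/s9.png",I[:,:,::-1]);b=(190,170,260,270)
blobs(I,"scene",.05,box=b);s=arm.observe();print(tobin(s["ee_pos"]),s["ft_torque"])
h=cv2.cvtColor(cv2.GaussianBlur(I,(3,3),0),cv2.COLOR_RGB2HSV)[222:260:2,202:246:2]
for r in h: print(" ".join(("TT" if 3<=p[0]<=16 and p[1]>80 else "BB" if 95<p[0]<130 and p[1]>90 else f"{p[2]:3d}"[:2] if p[2]>=100 else "..") for p in r))
E
```

```text
T [230.4 228.5] area 71 pos [0.053 0.03 ]
T [210.5 232.6] area 76 pos [ 0.063 -0.03 ]
T [221.5 241.2] area 71 pos [0.095 0.003]
[-0.02783748 -0.00027395] [0.04130308 0.93305559 0.18947982]
BB .. .. 10 11 11 11 11 11 11 11 11 11 11 11 11 11 10 BB BB 11 11
BB BB .. 11 11 11 11 11 11 11 11 11 11 11 TT TT 10 .. BB BB 11 11
BB BB .. 10 11 11 11 11 11 11 11 11 10 TT TT TT TT .. BB BB 11 11
BB .. .. 10 TT TT 10 11 11 12 11 11 TT TT TT TT TT .. BB BB 11 11
BB BB .. TT TT TT TT 11 12 13 12 11 TT TT TT TT TT .. BB BB 11 11
BB BB TT TT TT TT TT 11 13 13 13 12 11 TT TT TT TT .. BB BB 11 11
BB BB TT TT TT TT TT 12 13 13 13 12 11 11 11 11 11 10 BB BB 10 11
BB BB .. TT TT TT TT 11 12 12 11 11 11 11 11 11 11 10 BB BB 10 11
BB BB .. 11 12 12 11 11 TT TT TT TT 11 12 13 13 11 10 BB BB 11 11
BB BB .. 11 13 13 12 11 TT TT TT TT TT 12 13 13 12 10 BB BB 11 11
BB BB .. 12 13 13 12 11 TT TT TT TT TT 12 13 13 12 10 BB BB 11 11
BB BB 10 11 12 13 12 11 TT TT TT TT 10 11 12 11 10 10 BB BB 10 11
BB BB 10 10 10 10 10 .. .. .. .. .. .. .. .. BB BB BB BB BB 10 11
BB BB BB BB BB BB BB BB BB BB BB BB BB BB BB BB BB BB BB BB 10 11
BB BB BB BB BB BB BB BB BB BB BB BB BB BB 11 11 11 11 BB BB 10 11
BB BB 11 11 10 10 10 10 11 11 11 11 11 11 11 11 11 11 10 BB 10 11
BB BB 11 11 11 11 11 11 11 11 11 11 11 11 11 11 12 12 10 BB 10 11
BB BB 11 11 11 11 11 11 11 11 11 11 11 11 11 11 11 12 10 BB 10 11
BB BB 11 11 11 11 11 11 11 11 11 11 11 11 11 11 11 11 11 BB 10 11
```

>>> inch_along(segments=[0, 0.002, 0, -0.005, 0, 0, 0.004, 0, -0.015, 0, 0, 0.006, 0, -0.03, 0, 0, 0.006, 0, -0.05, 0, 0, 0.006, 0, -0.07, 0, 0, 0.006, 0, -0.09, 0, 0, 0.006, 0, -0.1, 0, 0, 0.006, 0, -0.1, 0, 0, 0.006, 0, -0.1, 0])

```text
time: 14.48
ee_pos: [0.54, -0.1442, 0.1912]
ee_rot: [-0.113, 0.994, 0.0, -0.0]
wrist_force: [-0.4, 0.1, -3.6]
finger_gap: 0.0173
grasp_force: 58.9
```

```bash
cat >> st.py <<'E'
def amap(I,x0,y0,x1,y1,st=2):
    h=cv2.cvtColor(cv2.GaussianBlur(I,(3,3),0),cv2.COLOR_RGB2HSV)[y0:y1:st,x0:x1:st]
    for i,r in enumerate(h): print(y0+i*st," ".join(("TT" if 3<=p[0]<=16 and 80<p[1]<190 else "OO" if p[0]<=20 and p[1]>=190 else "BB" if 95<p[0]<130 and p[1]>90 else "GG" if 60<p[0]<95 and p[1]>80 else f"{p[2]:3d}"[:2] if p[2]>=100 else "..") for p in r))
E
python3 - <<'E'
from st import *
I=arm.read_camera("scene");cv2.imwrite("pics/s10.png",I[:,:,::-1])
s=arm.observe();print(tobin(s["ee_pos"]),s["ft_torque"],s["wrist_force"]);amap(I,196,206,252,262)
E
```

```text
[-0.03320857 -0.00032281] [-0.11041856  0.20372644  0.00937066] [ 0.80550321  0.03897716 -3.46727869]
206 11 11 .. 10 11 11 11 11 11 11 11 11 11 11 TT TT TT TT .. BB BB BB .. 11 11 11 11 11
208 11 11 .. 10 11 11 11 11 11 11 11 11 11 TT TT TT TT TT .. BB BB BB 10 11 11 11 11 11
210 11 11 .. 10 TT TT TT 11 11 12 12 12 11 TT TT TT TT TT .. BB BB BB .. 11 11 11 11 11
212 11 11 .. TT TT TT TT TT 12 13 13 12 11 11 TT TT TT TT .. BB BB BB 10 11 11 11 11 11
214 11 11 10 TT TT TT TT TT 12 13 13 13 12 11 TT TT TT TT 10 BB BB BB 10 11 11 11 11 11
216 11 11 10 TT TT TT TT TT 12 13 13 13 11 11 11 11 11 11 10 BB BB BB .. 11 11 11 11 11
218 11 11 10 TT TT TT TT 10 11 12 12 TT 11 11 11 12 12 11 10 BB BB BB .. 11 11 11 11 12
220 11 11 10 10 11 12 11 11 11 TT TT TT TT 11 12 13 13 12 10 BB BB BB .. 11 11 11 12 12
222 11 11 10 10 13 13 13 11 TT TT TT TT TT TT 12 13 13 12 10 BB BB BB .. 11 11 11 11 11
224 11 11 10 11 13 13 13 12 10 TT TT TT TT TT 12 13 13 12 1
[... 912 characters left out ...]
 11 11 BB BB BB BB BB BB BB BB BB BB BB BB BB BB BB BB BB BB BB BB BB 10 12 12 12 12
248 11 11 BB BB BB BB BB BB BB BB BB BB BB BB BB BB BB BB BB BB BB BB BB 10 12 11 12 12
250 12 11 BB BB BB BB BB BB BB BB BB BB BB BB BB BB BB 11 11 11 11 BB BB 10 11 11 12 12
252 11 10 BB BB BB 11 11 10 11 10 10 11 11 11 11 11 11 11 11 12 12 10 BB 10 11 11 12 12
254 11 11 BB BB BB 11 11 11 11 11 11 11 11 11 11 11 11 11 11 11 12 10 BB 10 11 11 12 12
256 11 11 BB BB BB 11 11 11 11 11 11 11 11 11 11 11 11 11 11 11 12 10 BB 10 11 11 12 12
258 11 11 10 BB BB 11 11 11 11 11 11 11 11 11 11 11 11 11 11 11 12 11 BB 10 11 10 11 12
260 11 11 10 BB BB 11 11 11 11 11 11 11 11 11 11 11 11 11 11 11 11 11 10 10 10 .. 10 12
```

>>> inch_along(segments=[0, 0, 0, 0, -0.03, 0, 0, 0, -0.002, -0.11, 0, 0, 0, -0.004, -0.21, 0, 0, 0, -0.006, -0.32, 0, 0, 0, -0.008, -0.43, 0, 0, 0, -0.008, -0.54, 0, 0, 0, -0.008, -0.65, 0, 0, 0, -0.008, -0.76, 0, 0, 0, -0.008, -0.87, 0, 0, 0, -0.008, -0.97, 0, 0, 0, -0.008, -1.04, 0, 0, 0, -0.008, -1.075])

```text
time: 16.02
ee_pos: [0.5444, -0.1224, 0.1982]
ee_rot: [-0.594, 0.805, -0.014, -0.015]
wrist_force: [0.6, 0.1, -2.9]
finger_gap: 0.0173
grasp_force: 58.8
```

```bash
python3 - <<'E'
from st import *
for n in ("top","scene"):
    I=cv2.imread(f"pics/{n}0.png");h=cv2.cvtColor(I,cv2.COLOR_BGR2HSV);m=cv2.inRange(h,(3,190,80),(20,255,255))
    N,L,st,ce=cv2.connectedComponentsWithStats(m);i=1+np.argmax(st[1:,4]);c=max(cv2.findContours((L==i).astype(np.uint8),0,1)[0],key=cv2.contourArea)
    e=cv2.fitEllipse(cv2.convexHull(c));C=cam(n);print(n,e,onz(C,*e[0],.124))
    E=lambda th:e
    p=cv2.ellipse2Poly(tuple(int(v*16) for v in e[0]),tuple(int(v*8) for v in e[1]),int(e[2]),0,360,10)/16
    Q=np.array([onz(C,*q,.124)[:2] for q in p]);cc,r=cv2.minEnclosingCircle(Q.astype(np.float32));print(cc,r)
s=arm.observe();print(s["ee_pos"],s["joints"].round(2),s["ft_torque"].round(3),2*np.arctan2(s["ee_rot"][1],s["ee_rot"][0])-np.pi)
E
```

```text
top ((130.66165161132812, 249.28163146972656), (74.15776824951172, 79.1151123046875), 58.46598434448242) [0.45524575 0.38835354 0.124     ]
(0.45667892694473267, 0.38857656717300415) 0.09326097369194031
scene ((396.5397033691406, 195.4622039794922), (54.73935317993164, 63.0465087890625), 104.34619903564453) [0.4713898 0.3868482 0.124    ]
(0.46713244915008545, 0.38740283250808716) 0.10283008217811584
[ 0.54443483 -0.12240018  0.19818921] [-0.2   0.28  1.81 -0.05  1.04 -3.02] [-0.173  0.05   0.03 ] 1.27113219723992
```

>>> inch_along(segments=[0, -0.015, 0.015, 0, 0, 0, -0.04, 0.04, 0, 0, 0, -0.065, 0.065, 0, 0, 0, -0.09, 0.09, 0, 0, 0, -0.115, 0.115, 0, 0, 0, -0.14, 0.14, 0, 0, 0, -0.163, 0.163, 0, 0, 0, -0.183, 0.183, 0, 0, 0, -0.2, 0.2, 0, 0, 0, -0.213, 0.213, 0, 0, 0, -0.221, 0.221, 0, 0, 0, -0.226, 0.226, 0, 0])

```text
time: 17.52
ee_pos: [0.3954, 0.1599, 0.1883]
ee_rot: [-0.592, 0.805, -0.014, -0.014]
wrist_force: [-0.4, -3.0, -2.7]
finger_gap: 0.0174
grasp_force: 58.9
```

```bash
python3 - <<'E'
from st import *
s=arm.observe();print(s["ee_pos"],s["joints"].round(3),s["ft_torque"].round(3),2*np.arctan2(s["ee_rot"][1],s["ee_rot"][0])-np.pi)
I=arm.read_camera("scene");cv2.imwrite("pics/s11.png",I[:,:,::-1])
C=cam("scene");p=s["ee_pos"]+[.03,.09,-.05];u=proj(C,p).astype(int);print(u);amap(I,u[0]-32,u[1]-36,u[0]+32,u[1]+36)
print("bin area:");blobs(I,"scene",.02,box=(190,170,260,270))
E
```

```text
[0.39542707 0.15988324 0.18833323] [ 0.408  0.105  2.068 -0.04   0.991 -2.409] [-0.585  0.121 -0.014] 1.268189699087615
[351 174]
138 10 .. .. .. .. .. .. .. .. 11 11 11 11 11 11 11 11 11 11 11 11 11 11 11 11 11 11 11 11 11 12 12
140 TT .. .. .. .. .. .. .. 11 11 11 11 11 11 11 11 11 11 11 11 11 11 11 11 11 11 12 12 12 12 12 11
142 .. .. .. .. .. .. .. .. 11 11 11 11 11 11 11 11 11 11 11 11 11 11 11 11 12 12 12 12 12 12 11 11
144 .. .. .. .. .. .. .. 10 11 11 11 11 11 11 11 11 11 11 11 11 11 11 11 11 11 11 12 12 12 12 12 12
146 .. .. .. .. .. .. .. 11 11 11 11 11 11 11 11 11 11 11 11 11 11 11 11 11 11 11 12 12 12 12 12 12
148 .. .. .. .. .. .. .. 11 11 11 11 11 11 11 11 11 11 11 11 11 11 11 11 11 11 11 12 12 12 11 11 12
150 .. .. .. .. .. .. 10 11 11 11 11 11 11 11 11 11 11 11 11 11 11 11 11 11 12 12 11 11 12 11 11 11
152 10 .. .. .. .. OO TT 11 11 11 11 11 11 11 11 11 11 11 11 11 12 11 11 11 11 12 11 11 11 12 12 12
154 10 .. .. .. 
[... 2093 characters left out ...]
 11 11 11 11 11 11 11 11 11 11 11 11 11 11 11 11 11 12 12 11 11 11 OO OO OO OO OO OO OO OO
198 11 11 11 11 11 11 11 11 11 11 11 11 11 11 11 11 11 11 11 11 11 11 11 11 TT OO OO OO OO OO OO OO
200 11 11 11 11 11 11 11 11 12 11 11 11 11 11 11 11 11 11 11 11 11 11 11 .. TT OO OO OO OO OO OO OO
202 11 11 11 11 11 11 11 11 12 11 11 11 11 11 11 11 11 11 11 11 11 11 10 .. TT OO OO OO OO OO OO OO
204 .. .. .. .. .. .. .. 11 12 11 11 11 11 11 11 11 11 11 11 11 11 11 .. .. .. OO OO OO OO OO OO OO
206 .. .. .. .. .. .. .. 11 11 11 11 11 11 11 11 11 11 11 11 11 11 11 .. GG .. OO OO OO OO OO OO OO
208 .. .. .. .. .. .. .. 11 12 12 12 11 11 11 11 11 11 11 11 11 11 11 .. GG GG .. OO OO OO OO OO OO
bin area:
```

```bash
python3 - <<'E'
from st import *
J=arm.read_camera("top");cv2.imwrite("pics/t11.png",J[:,:,::-1])
for n,f in (("scene","s11"),("top","t11")):
    A=cv2.imread(f"pics/{n}0.png").astype(int);Bm=cv2.imread(f"pics/{f}.png").astype(int)
    m=((np.abs(cv2.GaussianBlur(A.astype(np.uint8),(3,3),0).astype(int)-cv2.GaussianBlur(Bm.astype(np.uint8),(3,3),0)).max(2))>18).astype(np.uint8)
    N,L,st,ce=cv2.connectedComponentsWithStats(m)
    for i in range(1,N):
        if st[i,4]>=10:
            px=Bm[L==i].mean(0)[::-1].round();p=onz(cam(n),*ce[i],.018);print(n,st[i].tolist(),px,p.round(3),tobin(p).round(3))
I=cv2.imread("pics/s11.png")[:,:,::-1];print("bin");amap(I,200,180,250,262)
E
```

```text
scene [256, 0, 125, 169, 7183] [153. 146. 134.] [-0.27   0.106  0.018] [-0.766  0.426]
scene [408, 0, 74, 57, 2565] [211. 204. 185.] [-0.635  0.654  0.018] [-0.999  1.042]
scene [482, 0, 16, 10, 93] [211. 205. 187.] [-0.82   0.868  0.018] [-1.13   1.292]
scene [411, 0, 145, 110, 4620] [126. 117. 104.] [-0.447  0.855  0.018] [-0.77   1.195]
scene [366, 5, 8, 22, 59] [223. 215. 196.] [-0.622  0.295  0.018] [-1.066  0.689]
scene [336, 68, 8, 2, 12] [196. 189. 172.] [-0.226  0.179  0.018] [-0.707  0.487]
scene [350, 77, 10, 21, 117] [119. 119. 112.] [-0.112  0.251  0.018] [-0.579  0.532]
scene [349, 78, 6, 4, 12] [205. 198. 180.] [-0.162  0.235  0.018] [-0.631  0.527]
scene [476, 94, 7, 7, 36] [ 38.  69. 117.] [-0.134  0.736  0.018] [-0.491  1.009]
scene [150, 146, 28, 23, 353] [90. 63. 49.] [ 0.357 -0.399  0.018] [-0.268 -0.208]
scene [345, 161, 13, 11, 112] [110.  70.  57.] [0.292 0.256 0.018] [-0.185  0.445]
scene [348, 174, 6, 4, 19] [137. 132. 125.] [0.332 0.26  0.018] [-0.145  0.44 ]
scene [345, 179, 23, 12, 195] [115.  66.  49.] [0.365 0.28  0.018] [-0.108  0.452]
scene [204, 195,
[... 3910 characters left out ...]
BB BB BB BB BB BB BB BB BB BB BB BB BB BB BB BB BB BB BB 10 11 11 12
246 BB BB BB BB BB BB BB BB BB BB BB BB BB BB BB BB BB BB BB BB BB 10 12 11 12
248 BB BB BB BB BB BB BB BB BB BB BB BB BB BB BB BB BB BB BB BB BB 10 12 12 12
250 BB BB BB BB BB BB BB BB BB BB BB BB BB BB BB 11 11 11 11 BB BB 10 12 11 12
252 BB BB BB 11 11 10 10 10 10 11 11 11 11 11 11 11 11 12 11 10 BB 10 11 11 12
254 BB BB BB 11 11 11 11 11 11 11 11 11 11 11 11 11 11 12 12 10 BB 10 11 11 12
256 BB BB BB 11 11 11 11 11 11 11 11 11 11 11 11 11 11 11 12 10 BB 10 11 11 11
258 10 BB BB 11 11 11 11 11 11 11 11 11 11 11 11 11 11 11 12 11 BB 10 11 10 11
260 10 BB BB 11 11 11 11 11 11 11 11 11 11 11 11 11 11 11 12 11 10 10 10 .. 10
```

>>> inch_along(segments=[0, 0, 0, -0.006, 0, 0, 0, 0, -0.014, 0, 0, 0, 0, -0.02, 0, 0, 0, 0, -0.02, 0, 0, 0, 0, -0.02, 0])

```text
time: 18.25
ee_pos: [0.3963, 0.1603, 0.2083]
ee_rot: [-0.592, 0.806, -0.014, -0.014]
wrist_force: [0.4, 0.4, -2.3]
finger_gap: 0.0176
grasp_force: 59.0
```

```bash
python3 - <<'E'
from st import *
s=arm.observe();print(s["ee_pos"],s["ft_torque"].round(3),s["wrist_force"].round(2))
I=arm.read_camera("scene");cv2.imwrite("pics/s12.png",I[:,:,::-1]);blobs(I,"scene",.16,frame=lambda p:p,box=(320,140,385,205))
a=cv2.resize(I[140:220,310:440],None,fx=6,fy=6,interpolation=cv2.INTER_CUBIC);cv2.imwrite("pics/c12.png",a[:,:,::-1]);print(a.shape)
E
```

```text
[0.39627149 0.16025979 0.20831798] [-0.094  0.001 -0.08 ] [ 0.37  0.36 -2.32]
T [351.5 163.1] area 77 pos [0.397 0.244 0.16 ]
T [371.  181.9] area 42 pos [0.46  0.304 0.16 ]
T [352.7 180.7] area 70 pos [0.464 0.251 0.16 ]
T [350.1 202.3] area 38 pos [0.542 0.248 0.16 ]
(480, 780, 3)
```

View pics/c12.png

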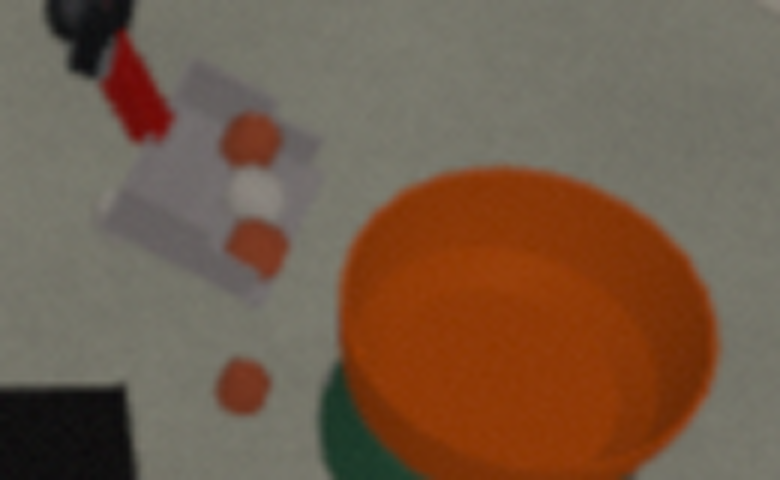

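```bash
cat >> st.py <<'E'
def inplane(n,u,v,p,psi):
    o,d=ray(cam(n),u,v);nn=np.array([-np.sin(psi),np.cos(psi),0]);X=o+d*(nn@(p-o))/(nn@d)
    f=np.array([np.cos(psi),np.sin(psi)]);return X,(X-p)[:2]@f,X[2]-p[2]
E
python3 - <<'E'
from st import *
s=arm.observe();p=s["ee_pos"]
f=lambda x,y:((x+.5)/6+309.5,(y+.5)/6+139.5)
print("lip",inplane("scene",*f(293,224),p,1.268));print("back bottom/ top",inplane("scene",*f(150,140),p,1.268))
J=arm.read_camera("top");cv2.imwrite("pics/t12.png",J[:,:,::-1])
for n,fn in (("scene","s12"),("top","t12")):
    I=cv2.imread(f"pics/{fn}.png");h=cv2.cvtColor(I,cv2.COLOR_BGR2HSV)
    print(n);amap(I[:,:,::-1],*((326,190,440,240) if n=="scene" else (80,200,200,300)),2)
E
```

```text
lip (array([0.43032761, 0.26960034, 0.13859382]), np.float64(0.11456360461376736), np.float64(-0.06961308974414956))
back bottom/ top (array([0.40634731, 0.1928395 , 0.16205378]), np.float64(0.03414420215508795), np.float64(-0.04615313188714151))
scene
190 11 11 11 11 11 11 11 11 11 11 11 11 11 11 11 11 11 12 12 12 TT OO OO OO OO OO OO OO OO OO OO OO OO OO OO OO OO OO OO OO OO OO OO OO OO OO OO OO OO OO OO TT 11 11 11 11 11
192 11 11 11 11 11 11 11 11 11 11 11 11 11 11 11 12 12 12 12 12 TT OO OO OO OO OO OO OO OO OO OO OO OO OO OO OO OO OO OO OO OO OO OO OO OO OO OO OO OO OO OO TT 11 11 11 11 11
194 11 11 11 11 11 11 11 11 11 11 11 11 11 11 11 12 12 12 12 12 TT OO OO OO OO OO OO OO OO OO OO OO OO OO OO OO OO OO OO OO OO OO OO OO OO OO OO OO OO OO OO OO 11 11 11 11 11
196 11 11 11 11 11 11 11 11 11 11 11 11 11 11 11 12 11 11 11 11 TT OO OO OO OO OO OO OO OO OO OO OO OO OO OO OO OO OO OO OO OO OO OO OO OO OO OO OO OO OO OO OO 12 11 11 11 11
198 11 11 11 11 11 11 11 12 11 11 11 11 11 11 11 11 11 11 11 11 TT OO OO OO OO OO OO OO OO OO OO OO OO OO OO OO OO OO OO OO OO OO OO OO OO OO OO OO
[... 12031 characters left out ...]
1 11 11 12 12 11 11 11 11 11 15 20 19 19 19 20 19 13 13 13 13 13 11 10 11 11 11 11 11 11 11 11 11 11 11 10 10 10 10 10 10 11 11 11 11 .. 10 10 10 10
294 11 11 11 11 11 11 11 11 11 11 11 11 11 12 12 12 11 11 12 11 15 19 19 19 19 19 19 14 13 13 13 13 13 10 10 11 11 11 11 11 10 10 10 10 10 10 10 10 11 11 11 11 12 12 11 11 11 10 .. ..
296 11 11 11 11 11 12 11 11 11 12 11 12 12 12 12 11 12 12 11 11 14 19 19 19 19 19 19 14 13 13 13 13 13 11 .. 10 11 11 11 10 10 10 10 10 10 11 11 12 12 12 12 12 12 12 12 12 12 .. .. ..
298 11 11 11 11 11 11 11 12 11 11 11 11 11 11 12 11 12 12 11 11 14 19 20 19 19 19 20 15 13 13 13 13 13 12 10 .. 10 10 10 10 10 10 10 11 12 12 12 12 12 12 12 12 12 12 12 12 10 .. .. ..
```

>>> inch_along(segments=[0, 0, 0.003, -0.008, 0, 0, -0.005, 0.006, -0.014, 0, 0, -0.035, 0.009, -0.016, 0, 0, -0.09, 0.009, -0.018, 0, 0, -0.148, 0.009, -0.02, 0, 0, -0.09, 0.009, -0.02, 0, 0, -0.032, 0.009, -0.02, 0, 0, 0.0, 0.009, -0.02, 0, 0, 0.0, 0.009, -0.02, 0])

```text
time: 19.48
ee_pos: [0.3873, 0.1628, 0.2289]
ee_rot: [-0.591, 0.806, -0.014, -0.014]
wrist_force: [0.8, 0.2, -1.1]
finger_gap: 0.0173
grasp_force: 59.1
```

```bash
python3 - <<'E'
from st import *
s=arm.observe();print(s["ee_pos"],s["ft_torque"].round(3),s["joints"].round(2))
I=arm.read_camera("scene");cv2.imwrite("pics/s13.png",I[:,:,::-1])
amap(I,334,150,430,220,3)
A=cv2.GaussianBlur(cv2.imread("pics/scene0.png"),(5,5),0).astype(int);b=cv2.GaussianBlur(I[:,:,::-1],(5,5),0).astype(int)
m=((b-A).min(2)>7).astype(np.uint8);N,L,st,ce=cv2.connectedComponentsWithStats(m)
for i in range(1,N):
    if 25<st[i,4]<400 and ce[i][1]>120: print(st[i].tolist(),onz(cam("scene"),*ce[i],.015).round(3),b[L==i].mean(0))
E
```

```text
[0.38726648 0.16275744 0.22885938] [-0.105 -0.017  0.015] [ 0.42  0.04  2.04 -0.04  1.09 -2.4 ]
150 OO OO 11 10 10 10 10 10 10 11 11 12 12 11 12 12 12 11 12 11 11 11 11 11 11 11 11 11 11 11 11 11
153 OO OO 11 11 11 10 10 10 10 11 12 12 12 11 12 12 12 11 12 11 11 11 11 11 11 11 11 11 11 11 11 11
156 TT 10 11 11 11 11 11 10 10 10 10 11 12 12 11 12 11 11 11 11 11 11 11 11 11 11 11 11 11 11 11 11
159 11 10 11 11 11 11 11 11 11 10 10 12 12 11 12 12 12 11 11 11 11 11 11 11 11 11 11 11 11 11 11 11
162 10 11 11 11 11 11 11 11 11 11 11 11 12 12 11 12 12 11 11 11 11 11 11 11 11 11 11 11 11 11 11 11
165 10 11 11 11 11 11 11 11 11 11 11 12 11 11 11 11 11 11 11 11 11 11 11 11 11 11 11 11 11 11 11 11
168 10 10 10 11 11 11 11 11 11 11 11 12 11 12 12 12 12 TT TT TT TT TT TT 12 11 11 11 11 11 11 11 11
171 10 10 10 10 10 11 11 11 11 11 11 12 12 12 TT TT OO OO OO OO OO OO OO OO OO TT 12 11 11 11 11 11
174 11 10 10 10 10 11 11 11 11 11 12 12 12 TT OO OO 
[... 1020 characters left out ...]
 OO OO OO OO OO OO OO OO OO
207 11 12 11 11 TT TT TT 11 11 11 GG GG OO OO OO TT TT OO OO OO OO OO OO OO OO OO OO OO OO OO OO TT
210 11 11 11 11 11 11 11 11 11 11 GG GG .. OO OO OO OO TT TT OO OO OO OO OO OO OO OO OO OO OO TT 11
213 11 11 11 11 11 11 11 11 11 11 GG GG GG TT OO OO OO OO OO OO OO OO OO OO OO OO OO OO OO TT 11 11
216 11 11 11 11 11 11 11 11 11 11 .. GG GG GG .. OO OO OO OO OO OO OO OO OO OO OO OO OO TT 11 11 11
219 11 11 11 11 11 11 11 11 11 12 10 GG GG GG GG .. OO OO OO OO OO OO OO OO OO OO OO TT 11 11 11 11
[158, 158, 21, 11, 113] [ 0.366 -0.368  0.015] [ 92.39823009 110.01769912 114.38053097]
[205, 198, 6, 6, 30] [ 0.503 -0.201  0.015] [117.46666667 117.8        120.73333333]
```

```bash
python3 - <<'E'
from st import *
J=arm.read_camera("top");cv2.imwrite("pics/t13.png",J[:,:,::-1]);I=cv2.imread("pics/s13.png")
for n,b in (("scene",I),("top",J[:,:,::-1])):
    A=cv2.GaussianBlur(cv2.imread(f"pics/{n}0.png"),(5,5),0).astype(int);b=cv2.GaussianBlur(np.ascontiguousarray(b),(5,5),0).astype(int)
    m=(np.abs(b-A).max(2)>6).astype(np.uint8);N,L,st,ce=cv2.connectedComponentsWithStats(m)
    for i in range(1,N):
        if 12<st[i,4]<600 and ce[i][1]>100: print(n,st[i].tolist(),onz(cam(n),*ce[i],.015).round(3),b[L==i].mean(0).round()[::-1],A[L==i].mean(0).round()[::-1])
hs=cv2.cvtColor(I,cv2.COLOR_BGR2HSV)
print("bowl S map")
for y in range(188,220,2): print(y," ".join(f"{hs[y,x,1]:3d}" for x in range(364,424,2)))
E
```

```text
scene [149, 146, 30, 24, 455] [ 0.356 -0.399  0.015] [93. 68. 53.] [99. 66. 44.]
scene [374, 192, 20, 24, 309] [0.427 0.376 0.015] [128.  73.  46.] [139.  55.   6.]
scene [203, 194, 13, 14, 146] [ 0.504 -0.196  0.015] [ 72.  82. 111.] [ 15.  42. 107.]
scene [344, 199, 12, 11, 110] [0.448 0.263 0.015] [113.  78.  62.] [114. 113. 102.]
top [322, 194, 40, 18, 463] [ 0.634 -0.123  0.015] [ 26.  55. 114.] [ 84.  84. 102.]
top [326, 213, 40, 16, 470] [ 0.586 -0.136  0.015] [ 27.  55. 114.] [81. 72. 87.]
top [359, 244, 15, 15, 172] [ 0.507 -0.195  0.015] [ 88.  97. 116.] [ 27.  56. 114.]
top [0, 377, 12, 22, 164] [0.107 0.692 0.015] [64. 74. 81.] [39. 43. 48.]
bowl S map
188  26 119 235 239 238 239 250 246 238 243 241 243 246 246 236 236 240 238 245 241 234 236 248 242 243 245 247 245 245 251
190  27 118 235 245 242 251 243 243 239 239 243 241 250 243 243 239 241 237 236 243 237 246 239 248 235 241 243 241 236 240
192  28 121 240 242 241 248 244 241 239 241 239 230 220 241 244 241 246 246 248 244 248 244 246 244 242 244 251 241 236 244
194  25 113 251 244 239 241 246 248 244 232 112  67  52
[... 856 characters left out ...]
 215 207 222 241 250 244 244 253 241 244 236 244 243 246 242 237 239 239 246 246
210 110 123 130 112 239 231 238 241 212 200 188 188 186 210 246 243 241 241 236 241 239 241 241 237 244 233 239 249 236 240
212 108 130 130 117 155 237 239 242 237 229 208 183 190 187 240 244 243 244 239 251 244 246 246 239 245 245 239 244 235 177
214  95 132 125 125 111 176 228 240 244 240 247 219 206 192 229 244 242 244 242 243 243 237 246 240 233 237 247 239 169  47
216  62 130 125 132 123 115 158 231 246 242 238 247 233 234 240 242 246 246 241 244 250 239 249 237 247 238 229 132  40  26
218  30 123 125 125 128 121 121 127 220 238 244 246 240 247 253 241 241 239 238 238 236 240 238 245 239 221  90  28  26  29
```

>>> inch_along(segments=[0, 0.05, -0.02, -0.02, 0, 0, 0.1, -0.04, -0.05, 0, 0, 0.15, -0.057, -0.06, 0, 0, 0.15, -0.057, -0.06, 0, 0, 0.15, -0.057, -0.06, 0])

```text
time: 20.2
ee_pos: [0.3983, 0.0068, 0.2944]
ee_rot: [-0.592, 0.806, -0.014, -0.014]
wrist_force: [-0.5, -0.1, -1.3]
finger_gap: 0.0171
grasp_force: 59.3
```

```bash
cat > find.py <<'E'
from st import *
def find(tag,names=("scene","top"),lo=12):
    for n in names:
        b=arm.read_camera(n);cv2.imwrite(f"pics/{n}{tag}.png",b[:,:,::-1])
        A=cv2.GaussianBlur(cv2.imread(f"pics/{n}0.png"),(5,5),0).astype(int);b=cv2.GaussianBlur(b[:,:,::-1],(5,5),0).astype(int)
        m=(np.abs(b-A).max(2)>6).astype(np.uint8);N,L,st,ce=cv2.connectedComponentsWithStats(m)
        for i in range(1,N):
            if lo<st[i,4] and ce[i][1]>100: print(n,st[i].tolist(),onz(cam(n),*ce[i],.015).round(3),b[L==i].mean(0).round()[::-1])
E
python3 -c "
from find import *
find('14');s=arm.observe();print(s['joints'].round(2))"
```

```text
scene [149, 146, 30, 24, 456] [ 0.356 -0.399  0.015] [94. 69. 53.]
scene [304, 146, 4, 6, 13] [0.232 0.092 0.015] [113. 107. 107.]
scene [328, 171, 8, 10, 58] [0.34  0.194 0.015] [127. 122. 115.]
scene [374, 189, 18, 27, 316] [0.421 0.372 0.015] [129.  72.  46.]
scene [203, 194, 13, 14, 146] [ 0.504 -0.196  0.015] [ 72.  83. 112.]
scene [296, 195, 37, 66, 1565] [0.586 0.159 0.015] [22. 21. 21.]
scene [344, 199, 12, 11, 108] [0.448 0.263 0.015] [114.  78.  62.]
scene [203, 216, 37, 30, 848] [ 0.608 -0.13   0.015] [ 14.  44. 113.]
top [155, 167, 7, 8, 24] [0.687 0.385 0.015] [141. 154. 150.]
top [207, 185, 159, 235, 18214] [0.352 0.037 0.015] [151. 151. 143.]
top [322, 194, 40, 18, 471] [ 0.635 -0.123  0.015] [ 25.  54. 112.]
top [139, 227, 25, 41, 598] [0.476 0.377 0.015] [118.  75.  53.]
top [359, 244, 15, 15, 172] [ 0.507 -0.195  0.015] [ 87.  95. 113.]
top [184, 254, 16, 15, 182] [0.448 0.263 0.015] [108.  85.  73.]
top [417, 272, 33, 17, 336] [ 0.447 -0.368  0.015] [61. 56. 56.]
top [436, 281, 22, 31, 427] [ 0.406 -0.407  0.015] [86. 45. 32.]
top [0, 377, 11, 22, 152] [0.106 0.692 0.015] [61. 71. 79.]
[ 0.05 -0.08  2.   -0.04  1.23 -2.78]
```

```bash
python3 - <<'E'
from st import *
s=arm.observe();p=s["ee_pos"];f=np.array([.298,.955,0]);l=np.array([-.955,.298,0])
for a in (.045,.09,.13):
    for b in (-.048,.048): print("pan",a,b,proj(cam("scene"),p+f*a+l*b+[0,0,-.06]).round())
print(proj(cam("scene"),[.34,.194,.0]),proj(cam("scene"),[.34,.194,.028]))
w=cam("wrist");print("wrist pix W",proj(w,[.34,.194,.014]),"T",proj(w,[.448,.263,.014]))
im=arm.read_camera("wrist");cv2.imwrite("pics/w14.png",im[:,:,::-1])
I=cv2.imread("pics/scene14.png")[:,:,::-1];amap(I,318,160,346,190,2)
E
```

```text
pan 0.045 -0.048 [281. 154.]
pan 0.045 0.048 [295. 132.]
pan 0.09 -0.048 [295. 159.]
pan 0.09 0.048 [309. 137.]
pan 0.13 -0.048 [308. 164.]
pan 0.13 0.048 [322. 141.]
[330.90484648 178.25819972] [331.80601421 173.24410152]
wrist pix W [349.56881097 273.24794529] T [296.19650781 325.44206938]
160 11 11 11 11 11 11 11 11 11 11 11 11 11 11
162 11 11 11 11 11 11 11 11 12 11 11 11 11 11
164 11 11 11 12 11 11 11 12 12 11 11 11 11 11
166 11 11 12 12 11 11 11 12 12 11 11 11 11 11
168 12 12 12 12 12 12 12 12 11 11 11 11 11 11
170 12 11 12 12 12 12 12 12 12 12 11 11 11 11
172 12 11 11 11 11 11 12 12 12 12 12 12 11 11
174 12 12 12 11 11 11 13 13 12 11 11 11 11 11
176 12 11 11 12 11 12 13 13 12 11 11 11 11 11
178 12 11 11 11 11 11 12 12 12 11 11 12 11 11
180 11 11 11 11 11 11 11 12 11 11 11 11 11 11
182 11 11 11 11 11 11 11 11 11 11 11 11 11 11
184 11 11 11 11 11 11 11 11 11 11 11 11 11 11
186 11 11 11 11 11 11 11 11 11 11 11 11 11 11
188 11 11 11 11 12 11 11 11 11 11 11 11 11 11
```

>>> inch_along(segments=[0, -0.04, 0.01, 0, -0.04, 0, -0.08, 0.02, 0.04, -0.08, 0, -0.116, 0.027, 0.09, -0.08, 0, -0.116, 0.027, 0.14, -0.08, 0, -0.116, 0.027, 0.18, -0.08, 0, -0.116, 0.027, 0.2, -0.08, 0, -0.116, 0.027, 0.2, -0.08])

```text
time: 21.22
ee_pos: [0.404, 0.1176, 0.0884]
ee_rot: [-0.624, 0.781, -0.012, -0.016]
wrist_force: [0.9, 0.3, -1.9]
finger_gap: 0.0171
grasp_force: 59.2
```

>>> inch_along(segments=[0, 0, 0, 0.004, 0, 0, 0, 0, 0.008, 0, 0, 0, 0, 0.008, 0])

```text
time: 21.6
ee_pos: [0.4056, 0.1168, 0.0822]
ee_rot: [-0.624, 0.781, -0.013, -0.014]
wrist_force: [-0.7, 0.4, -1.2]
finger_gap: 0.0173
grasp_force: 59.2
```

>>> inch_along(segments=[0, 0, 0, 0.003, 0, 0, 0, 0, 0.003, 0])

```text
time: 21.85
ee_pos: [0.406, 0.1168, 0.0792]
ee_rot: [-0.624, 0.782, -0.013, -0.014]
wrist_force: [0.5, 1.1, 1.9]
finger_gap: 0.0169
grasp_force: 59.7
```

>>> inch_along(segments=[0, -0.012, 0, -0.0005, 0, 0, -0.024, 0, -0.001, 0, 0, -0.036, 0, -0.0015, 0, 0, -0.048, 0, -0.002, 0, 0, -0.055, 0, -0.002, 0, 0, -0.055, 0, -0.002, 0])

```text
time: 22.6
ee_pos: [0.4178, 0.1711, 0.0787]
ee_rot: [-0.624, 0.781, -0.013, -0.014]
wrist_force: [0.1, 1.3, 1.8]
finger_gap: 0.0173
grasp_force: 59.6
```

```bash
python3 - <<'E'
from st import *
I=arm.read_camera("scene");cv2.imwrite("pics/s15.png",I[:,:,::-1]);blobs(I,"scene",.016,frame=lambda p:p,box=(335,180,368,225))
E
```

```text
T [366.4 191.1] area 21 pos [0.388 0.315 0.016]
T [358.8 206.9] area 65 pos [0.456 0.292 0.016]
```

>>> inch_along(segments=[0, -0.006, 0, 0, 0, 0, -0.012, 0, -0.0005, 0, 0, -0.016, 0, -0.0005, 0, 0, -0.016, 0, -0.0005, 0])

```text
time: 23.15
ee_pos: [0.4213, 0.1863, 0.0786]
ee_rot: [-0.624, 0.781, -0.013, -0.014]
wrist_force: [0.9, 1.1, 1.1]
finger_gap: 0.0169
grasp_force: 59.7
```

```bash
python3 - <<'E'
from st import *
I=arm.read_camera("scene");cv2.imwrite("pics/s16.png",I[:,:,::-1]);blobs(I,"scene",.016,frame=lambda p:p,box=(335,180,368,225));amap(I,340,186,384,226)
E
```

```text
T [366.4 191.1] area 21 pos [0.388 0.315 0.016]
T [358.8 206.9] area 66 pos [0.455 0.293 0.016]
186 10 10 10 10 10 10 10 10 11 11 11 12 12 TT OO OO OO OO OO OO OO OO
188 10 10 10 10 10 10 10 10 10 11 11 11 11 TT OO OO OO OO OO OO OO OO
190 11 11 11 11 10 10 10 10 10 10 11 11 12 TT OO OO OO OO OO OO OO TT
192 OO 11 11 11 11 11 10 10 10 10 10 10 11 TT OO OO OO OO OO OO TT 13
194 11 11 11 11 11 11 11 11 11 10 10 10 11 TT OO OO OO OO OO OO 12 13
196 11 11 11 11 11 11 11 11 11 11 11 11 11 TT OO OO OO OO OO OO 12 12
198 11 11 11 11 11 11 11 11 11 11 11 11 11 TT OO OO OO OO OO OO TT 12
200 11 11 11 11 11 11 11 11 11 11 11 11 10 .. OO OO OO OO OO OO OO TT
202 11 11 11 11 11 11 11 11 10 10 TT 11 .. .. OO OO OO OO OO TT TT TT
204 10 11 11 11 11 11 11 11 TT TT TT TT .. GG OO OO OO OO OO TT TT TT
206 10 10 10 11 11 11 11 10 TT TT TT TT .. GG .. OO OO OO OO TT TT TT
208 10 10 10 10 10 11 11 10 TT TT TT TT .. GG .. OO OO OO OO OO OO TT
210 10 10 10 10 10 11 11 11 TT TT TT TT GG GG GG .. OO OO OO OO OO OO
212 10 10 10 10 10 10 10 11 11 11 11 .. GG GG GG GG .. OO OO OO OO OO
214 11 11 10 10 10 10 10 10 10 11 11 10 .. GG GG GG GG TT OO OO OO OO
216 11 11 11 11 11 10 10 10 10 11 11 11 .. GG GG GG GG GG .. OO OO OO
218 11 11 11 11 11 11 11 10 11 11 11 11 .. GG GG GG GG GG GG .. OO OO
220 11 11 11 11 11 11 11 11 11 11 11 12 11 .. GG GG GG GG GG GG .. ..
222 11 11 11 11 11 11 11 11 11 11 11 12 11 .. GG GG GG GG GG GG GG GG
224 11 11 11 11 11 11 11 11 11 11 11 11 11 11 .. GG GG GG GG GG GG GG
```

>>> inch_along(segments=[0, -0.003, 0, 0, 0, 0, 0, 0, 0.004, 0, 0, 0.003, 0, 0.008, 0, 0, 0.007, 0, 0.012, 0, 0, 0.01, 0, 0.016, 0, 0, 0.01, 0, 0.016, 0])

```text
time: 23.95
ee_pos: [0.4185, 0.175, 0.0626]
ee_rot: [-0.624, 0.782, -0.013, -0.015]
wrist_force: [-0.2, -0.5, 1.5]
finger_gap: 0.0169
grasp_force: 58.4
```

```bash
python3 - <<'E'
from st import *
I=arm.read_camera("scene");cv2.imwrite("pics/s17.png",I[:,:,::-1]);blobs(I,"scene",.016,frame=lambda p:p,box=(335,198,368,225))
E
```

```text
T [357.7 206.5] area 69 pos [0.454 0.289 0.016]
```

>>> inch_along(segments=[0, 0.001, 0, 0, 0, 0, 0.003, 0, 0, 0, 0, 0.006, 0, 0, 0, 0, 0.01, 0, 0, 0, 0, 0.015, 0, -0.001, 0, 0, 0.02, 0, -0.003, 0, 0, 0.025, 0, -0.006, 0, 0, 0.029, 0, -0.012, 0, 0, 0.032, 0, -0.022, 0, 0, 0.034, 0, -0.036, 0, 0, 0.035, 0, -0.055, 0, 0, 0.035, 0, -0.075, 0])

```text
time: 25.5
ee_pos: [0.4116, 0.1443, 0.1408]
ee_rot: [-0.624, 0.781, -0.013, -0.014]
wrist_force: [0.3, 0.1, -1.3]
finger_gap: 0.0172
grasp_force: 58.5
```

>>> inch_along(segments=[0, 0, 0, -0.02, 0, 0, 0, 0, -0.04, 0, 0, 0, 0, -0.06, 0, 0, 0, 0, -0.075, 0, 0, 0, 0, -0.085, 0, 0, 0, 0, -0.085, 0])

```text
time: 26.25
ee_pos: [0.4124, 0.1477, 0.2248]
ee_rot: [-0.624, 0.781, -0.013, -0.014]
wrist_force: [-0.4, 0.0, -1.7]
finger_gap: 0.0172
grasp_force: 58.6
```

```bash
python3 - <<'E'
from st import *
s=arm.observe();print(s["ft_torque"].round(3))
I=arm.read_camera("scene");cv2.imwrite("pics/s18.png",I[:,:,::-1]);p=s["ee_pos"]
psi=2*np.arctan2(s["ee_rot"][1],s["ee_rot"][0])-np.pi;print("psi",psi)
hs=cv2.cvtColor(I,cv2.COLOR_RGB2HSV);C=cam("scene")
c=p+np.array([np.cos(psi),np.sin(psi),0])*.11+[0,0,-.05];u=proj(C,c).astype(int);print(u)
blobs(I,"scene",.17,frame=lambda q:q,box=(320,120,375,215))
print("bowl");blobs(I,"scene",.07,frame=lambda q:q,box=(372,185,420,220))
E
```

```text
[-0.055  0.062  0.037]
psi 1.3471914887680487
[355 170]
T [357.5 173.1] area 84 pos [0.442 0.262 0.17 ]
T [367.8 186.2] area 33 pos [0.485 0.294 0.17 ]
bowl
T [382.8 203. ] area 116 pos [0.467 0.358 0.07 ]
```

>>> inch_along(segments=[0, -0.005, 0.004, 0.006, 0, 0, -0.025, 0.008, 0.006, 0, 0, -0.08, 0.009, 0.006, 0, 0, -0.138, 0.009, 0.004, 0, 0, -0.08, 0.009, 0.002, 0, 0, -0.022, 0.009, 0, 0, 0, 0.0, 0.009, -0.01, 0, 0, 0.0, 0.009, -0.01, 0])

```text
time: 27.3
ee_pos: [0.4029, 0.1492, 0.2339]
ee_rot: [-0.623, 0.782, -0.013, -0.015]
wrist_force: [0.7, 0.6, -2.0]
finger_gap: 0.0169
grasp_force: 59.0
```

```bash
python3 - <<'E'
from st import *
s=arm.observe();print(s["ft_torque"].round(3))
I=arm.read_camera("scene");cv2.imwrite("pics/s19.png",I[:,:,::-1])
blobs(I,"scene",.17,frame=lambda q:q,box=(320,120,375,215))
hs=cv2.cvtColor(I,cv2.COLOR_RGB2HSV)
for y in range(184,220,2): print(y," ".join(f"{hs[y,x,1]:3d}" for x in range(366,426,2)))
E
```

```text
[-0.016  0.007  0.048]
T [367.8 186.4] area 32 pos [0.486 0.294 0.17 ]
184  62 223 233 241 238 242 238 243 238 241 239 236 237 241 237 240 238 241 236 246 240 240 238 237 241 241 241 237 239 219
186 100 230 245 240 240 248 244 243 246 248 243 243 237 241 237 245 241 238 239 241 239 251 242 243 243 241 237 239 234 242
188 120 235 243 242 244 248 229 210 232 238 241 239 239 245 239 240 241 243 239 243 241 244 246 241 249 233 239 238 240 238
190 122 237 243 241 244 181  65  32  69 198 237 237 243 239 241 239 244 251 246 241 248 246 239 242 237 243 243 245 238 238
192 119 238 244 242 234  86  22  23  21  99 239 237 241 244 246 250 241 244 241 239 239 244 241 242 234 235 242 238 242 236
194 117 244 242 237 227  40  24  25  24  31 217 244 244 242 241 237 241 243 243 237 243 241 242 246 244 234 238 251 234 240
196 115 238 238 249 239  95  22  23  21  53 194 200 191 213 241 243 253 241 241 243 248 244 244 240 244 233 235 236 238 237
198  96 23
[... 653 characters left out ...]
 186 200 237 243 248 241 246 244 244 251 246 244 243 248 239 243 249 237 236 230
210 130 125 108 238 235 238 239 226 188 183 185 183 221 248 243 246 243 250 241 243 241 241 246 251 233 241 238 232 242 155
212 132 130 114 159 232 242 236 245 230 204 184 187 209 250 243 255 242 241 248 244 248 237 239 243 247 240 241 247 175  42
214 127 130 125 111 172 244 238 238 242 241 223 205 207 246 241 244 244 250 243 241 241 241 249 238 239 241 247 172  44  24
216 132 127 132 132 109 155 242 238 240 242 236 241 247 242 242 237 241 241 237 241 237 244 247 238 240 231 136  37  29  28
218 125 121 130 125 132 117 131 219 242 244 242 240 235 243 243 234 241 240 238 244 236 239 241 251 221  94  28  29  27  28
```

```bash
cat >> st.py <<'E'
def pan(fn):
    I=cv2.GaussianBlur(cv2.imread(fn),(5,5),0);h=cv2.cvtColor(I,cv2.COLOR_BGR2HSV)
    s=arm.observe();p=s["ee_pos"];psi=2*np.arctan2(s["ee_rot"][1],s["ee_rot"][0])-np.pi
    C=cam("scene");f=np.array([np.cos(psi),np.sin(psi),0]);u=proj(C,p+f*.09-[0,0,.05]).astype(int)
    m=cv2.inRange(h,(0,0,85),(179,19,135));k=np.zeros_like(m);k[u[1]-35:u[1]+35,u[0]-35:u[0]+35]=255;m=cv2.morphologyEx(m&k,cv2.MORPH_OPEN,np.ones((3,3),np.uint8))
    N,L,st,ce=cv2.connectedComponentsWithStats(m);i=1+np.argmax(st[1:,4]);c=max(cv2.findContours((L==i).astype(np.uint8),0,1)[0],key=cv2.contourArea)
    hull=cv2.convexHull(c)[:,0];ap=cv2.approxPolyDP(cv2.convexHull(c),2.5,True)[:,0];print("psi",psi,"area",st[i,4],"poly",ap.tolist())
    # predicted lip-bottom corners for several pitches (deg nose-down, world)
    l=np.array([-f[1],f[0],0]);g=p+[0,0,.019]
    for a in (-4,0,4,8,12,16):
        r=np.radians(a);rot=lambda x,z:(x*np.cos(r)+z*np.sin(r),-x*np.sin(r)+z*np.cos(r))
        out=[]
        for x,z,w in ((.1356,-.0759,.048),(.1356,-.0759,-.048),(.0456,-.04,.048),(.0456,-.04,-.048)):
            X,Z=rot(x,z);out.append(proj(C,g+f*X+l*w+[0,0,Z]).round(1).tolist())
        print(a,"lipL,lipR,backtopL,backtopR",out)
E
python3 -c "
from st import *
pan('pics/s19.png')"
```

```text
psi 1.3458687209255764 area 921 poly [[341, 144], [364, 153], [366, 162], [358, 182], [331, 173]]
-4 lipL,lipR,backtopL,backtopR [[371.3, 157.0], [362.8, 181.0], [342.8, 141.7], [333.1, 165.2]]
0 lipL,lipR,backtopL,backtopR [[369.0, 158.6], [360.5, 182.5], [341.8, 142.2], [332.0, 165.7]]
4 lipL,lipR,backtopL,backtopR [[366.6, 160.1], [358.1, 183.9], [340.7, 142.7], [330.9, 166.1]]
8 lipL,lipR,backtopL,backtopR [[364.1, 161.4], [355.5, 185.0], [339.6, 143.0], [329.8, 166.4]]
12 lipL,lipR,backtopL,backtopR [[361.4, 162.5], [352.8, 186.0], [338.4, 143.3], [328.6, 166.6]]
16 lipL,lipR,backtopL,backtopR [[358.6, 163.5], [350.0, 186.9], [337.2, 143.6], [327.4, 166.8]]
```

>>> inch_along(segments=[0, 0, 0, 0.03, 0, 0, 0, 0, 0.056, 0, 0, -0.012, 0, 0.056, 0, 0, -0.022, 0, 0.056, 0, 0, -0.03, 0, 0.056, 0, 0, -0.032, 0, 0.056, 0, 0, -0.01, 0, 0.05, 0, 0, 0.04, 0, 0, 0, 0, 0.06, 0, 0, 0, 0, 0.06, 0, 0, 0])

```text
time: 28.6
ee_pos: [0.3906, 0.091, 0.2379]
ee_rot: [-0.623, 0.782, -0.014, -0.013]
wrist_force: [-0.4, -0.6, -1.5]
finger_gap: 0.0169
grasp_force: 59.2
```

```bash
python3 - <<'E'
from st import *
I=arm.read_camera("scene");cv2.imwrite("pics/s20.png",I[:,:,::-1]);pan("pics/s20.png")
s=arm.observe();print(s["joints"].round(2))
W=(.34,.194);C=cam("scene");u=proj(C,[*W,.014]).astype(int);print(u);h=cv2.GaussianBlur(I,(3,3),0).max(2)
for y in range(u[1]-9,u[1]+10,2): print(" ".join(f"{h[y,x]:3d}" for x in range(u[0]-14,u[0]+15,2)))
E
```

```text
psi 1.3452807773090862 area 898 poly [[321, 138], [343, 149], [343, 160], [335, 177], [309, 167]]
-4 lipL,lipR,backtopL,backtopR [[352.0, 150.8], [342.8, 174.4], [323.6, 135.6], [313.2, 158.6]]
0 lipL,lipR,backtopL,backtopR [[349.9, 152.5], [340.7, 175.9], [322.7, 136.1], [312.2, 159.1]]
4 lipL,lipR,backtopL,backtopR [[347.7, 154.0], [338.4, 177.3], [321.7, 136.5], [311.2, 159.5]]
8 lipL,lipR,backtopL,backtopR [[345.3, 155.3], [336.0, 178.5], [320.6, 136.9], [310.1, 159.8]]
12 lipL,lipR,backtopL,backtopR [[342.8, 156.5], [333.4, 179.5], [319.5, 137.2], [309.0, 160.1]]
16 lipL,lipR,backtopL,backtopR [[340.1, 157.4], [330.8, 180.4], [318.3, 137.5], [307.8, 160.3]]
[ 0.26 -0.01  2.06 -0.04  1.1  -2.64]
[331 175]
102 101 101 101 104 111 113 113 112 114 115 115 117 117 116
102 102 102 102 103 109 112 112 112 114 115 115 116 117 116
108 104 102 102 101 102 103 107 111 114 115 116 117 118 116
117 114 111 105 102 101 101 101 103 109 114 118 118 117 118
120 119 119 117 113 107 105 103 104 110 114 118 118 118 118
120 119 118 119 119 117 121 119 113 112 115 119 120 119 118
119 117 116 117 117 115 122 127 123 116 116 119 119 117 117
118 118 118 119 118 116 117 119 118 117 117 118 119 117 117
117 118 117 118 118 118 116 115 116 115 116 116 117 117 118
117 116 116 117 118 117 116 116 117 115 115 115 117 118 117
```

>>> inch_along(segments=[0, -0.01, 0.01, -0.01, 0.1, 0, -0.03, 0.02, -0.03, 0.28, 0, -0.05, 0.04, -0.03, 0.46, 0, -0.07, 0.05, -0.03, 0.64, 0, -0.09, 0.07, -0.03, 0.82, 0, -0.11, 0.085, -0.03, 1.0, 0, -0.13, 0.1, -0.03, 1.18, 0, -0.15, 0.12, -0.03, 1.36, 0, -0.17, 0.13, -0.03, 1.54, 0, -0.19, 0.15, -0.03, 1.72, 0, -0.21, 0.165, -0.03, 1.9, 0, -0.221, 0.173, -0.03, 2.08])

```text
time: 30.15
ee_pos: [0.2694, 0.3485, 0.2569]
ee_rot: [0.36, 0.933, -0.019, 0.004]
wrist_force: [-0.6, -1.0, -1.2]
finger_gap: 0.0171
grasp_force: 59.2
```

>>> inch_along(segments=[0, 0, 0, 0, 0.16, 0, 0, 0, 0, 0.32, 0, 0, 0, 0, 0.41, 0, 0, 0, 0, 0.41])

```text
time: 30.65
ee_pos: [0.27, 0.3473, 0.257]
ee_rot: [0.54, 0.841, -0.018, 0.008]
wrist_force: [-1.0, -0.4, -1.4]
finger_gap: 0.0169
grasp_force: 59.2
```

```bash
python3 - <<'E'
from st import *
s=arm.observe();print(s["joints"].round(2))
I=arm.read_camera("scene");cv2.imwrite("pics/s21.png",I[:,:,::-1]);pan("pics/s21.png")
J=arm.read_camera("top");cv2.imwrite("pics/t21.png",J[:,:,::-1])
A=cv2.GaussianBlur(cv2.imread("pics/top0.png"),(5,5),0).astype(int);b=cv2.GaussianBlur(J[:,:,::-1],(5,5),0).astype(int)
m=(np.abs(b-A).max(2)>6).astype(np.uint8);N,L,st,ce=cv2.connectedComponentsWithStats(m)
for i in range(1,N):
    if 30<st[i,4] and ce[i][1]>100: print(st[i].tolist(),onz(cam("top"),*ce[i],.015).round(3),b[L==i].mean(0).round()[::-1])
C=cam("scene");u=proj(C,[.34,.194,.014]).astype(int);h=cv2.GaussianBlur(I,(3,3),0).max(2)
for y in range(u[1]-9,u[1]+10,2): print(" ".join(f"{h[y,x]:3d}" for x in range(u[0]-14,u[0]+15,2)))
E
```

```text
[ 0.92  0.05  1.96 -0.02  1.17  0.5 ]
psi -1.140138636705975 area 945 poly [[371, 111], [384, 132], [383, 140], [355, 147], [346, 129], [348, 120]]
-4 lipL,lipR,backtopL,backtopR [[353.1, 145.6], [341.5, 123.1], [384.0, 132.3], [371.1, 110.1]]
0 lipL,lipR,backtopL,backtopR [[354.1, 147.5], [342.6, 125.1], [384.6, 132.9], [371.7, 110.7]]
4 lipL,lipR,backtopL,backtopR [[355.4, 149.2], [343.9, 126.8], [385.3, 133.4], [372.4, 111.3]]
8 lipL,lipR,backtopL,backtopR [[356.9, 150.7], [345.4, 128.4], [386.1, 133.9], [373.1, 111.8]]
12 lipL,lipR,backtopL,backtopR [[358.5, 152.1], [347.0, 129.9], [386.9, 134.3], [374.0, 112.2]]
16 lipL,lipR,backtopL,backtopR [[360.3, 153.3], [348.9, 131.2], [387.8, 134.6], [374.9, 112.6]]
[215, 185, 42, 60, 1634] [0.597 0.161 0.015] [22. 22. 23.]
[322, 194, 40, 17, 46
[... 434 characters left out ...]
55] [0.343 0.195 0.015] [135. 135. 131.]
[153, 315, 13, 15, 78] [0.286 0.33  0.015] [120. 118. 120.]
119 119 120 120 120 118 117 119 121 119 117 119 119 118 117
121 120 120 120 120 120 120 120 120 118 117 117 117 117 117
120 119 121 120 120 121 121 120 121 119 120 118 118 119 119
120 120 120 118 118 119 122 128 126 119 120 120 119 118 119
119 120 121 119 119 117 127 135 132 120 118 119 118 119 119
121 120 119 120 119 118 127 134 132 121 118 119 120 119 118
120 119 118 118 119 116 123 129 126 120 119 119 120 118 117
119 119 119 119 119 116 117 120 119 117 118 119 119 118 118
118 118 118 119 118 119 117 117 118 116 117 117 118 118 119
118 116 116 117 119 118 116 116 117 116 117 117 118 118 118
```

>>> inch_along(segments=[0, 0.002, 0, 0.05, 0, 0, 0.003, 0, 0.1, 0, 0, 0.003, 0, 0.15, 0, 0, 0.003, 0, 0.178, 0, 0, 0.003, 0, 0.178, 0])

```text
time: 31.38
ee_pos: [0.2671, 0.3411, 0.0779]
ee_rot: [0.54, 0.841, -0.02, 0.008]
wrist_force: [-0.2, -0.5, -1.1]
finger_gap: 0.0172
grasp_force: 59.2
```

>>> inch_along(segments=[0, 0, 0, 0.004, 0, 0, 0, 0, 0.008, 0, 0, 0, 0, 0.008, 0])

```text
time: 31.75
ee_pos: [0.2683, 0.3422, 0.072]
ee_rot: [0.541, 0.841, -0.018, 0.008]
wrist_force: [0.3, -0.4, -1.2]
finger_gap: 0.0169
grasp_force: 59.2
```

>>> inch_along(segments=[0, 0, 0, 0.002, 0, 0, 0, 0, 0.004, 0, 0, 0, 0, 0.004, 0])

```text
time: 32.12
ee_pos: [0.268, 0.3416, 0.0674]
ee_rot: [0.541, 0.841, -0.018, 0.008]
wrist_force: [-1.0, -0.8, -1.4]
finger_gap: 0.0171
grasp_force: 59.2
```

>>> inch_along(segments=[0, 0, 0, 0.003, 0, 0, 0, 0, 0.004, 0, 0, 0, 0, 0.004, 0])

```text
time: 32.5
ee_pos: [0.268, 0.3415, 0.0635]
ee_rot: [0.541, 0.841, -0.018, 0.008]
wrist_force: [0.1, -0.2, 0.4]
finger_gap: 0.017
grasp_force: 59.5
```

>>> inch_along(segments=[0, 0, 0, 0.002, 0, 0, 0, 0, 0.002, 0])

```text
time: 32.75
ee_pos: [0.2682, 0.3417, 0.0616]
ee_rot: [0.541, 0.841, -0.018, 0.008]
wrist_force: [0.3, 1.0, 2.0]
finger_gap: 0.0173
grasp_force: 59.6
```

>>> inch_along(segments=[0, -0.01, 0, 0.0003, 0, 0, -0.025, 0, 0.0008, 0, 0, -0.04, 0, 0.0013, 0, 0, -0.055, 0, 0.0018, 0, 0, -0.07, 0, 0.0023, 0, 0, -0.085, 0, 0.0028, 0, 0, -0.1, 0, 0.0033, 0, 0, -0.1, 0, 0.0033, 0])

```text
time: 33.75
ee_pos: [0.3098, 0.2492, 0.0614]
ee_rot: [0.541, 0.841, -0.019, 0.008]
wrist_force: [0.5, -0.9, 1.3]
finger_gap: 0.0174
grasp_force: 59.4
```

```bash
cat >> st.py <<'E'
def white(I,X,r=16,n="scene"):
    # white-blob peak near world X, by difference with start image
    C=cam(n);u=proj(C,X).astype(int);A=cv2.GaussianBlur(cv2.imread(f"pics/{n}0.png"),(5,5),0).astype(int);b=cv2.GaussianBlur(np.ascontiguousarray(I[:,:,::-1]),(5,5),0).astype(int)
    d=(b-A).min(2)[u[1]-r:u[1]+r,u[0]-r:u[0]+r];m=(d>5).astype(np.uint8);N,L,st,ce=cv2.connectedComponentsWithStats(m)
    for i in range(1,N):
        if st[i,4]>8: c=ce[i]+u-r;print(n,"blob",c.round(1),st[i,4],onz(C,*c,.015).round(3))
E
python3 - <<'E'
from st import *
s=arm.observe();p=s["ee_pos"];X=[p[0]+.06,p[1]-.14,.014]
for n in("scene","top"):
    I=arm.read_camera(n);cv2.imwrite(f"pics/{n}22.png",I[:,:,::-1]);white(I,X,30,n)
E
```

```text
scene blob [308.5 180.3] 35 [0.372 0.119 0.015]
scene blob [312.1 197.5] 21 [0.441 0.139 0.015]
top blob [242.7 292.4] 36 [0.376 0.121 0.015]
```

>>> inch_along(segments=[0, -0.015, 0, 0.0005, 0, 0, -0.033, 0, 0.001, 0, 0, -0.051, 0.004, 0.0015, 0.03, 0, -0.07, 0.008, 0.002, 0.06, 0, -0.088, 0.012, 0.003, 0.09, 0, -0.106, 0.016, 0.0035, 0.12, 0, -0.125, 0.02, 0.004, 0.15, 0, -0.145, 0.0235, 0.005, 0.18, 0, -0.165, 0.026, 0.0055, 0.2, 0, -0.185, 0.026, 0.006, 0.2, 0, -0.2, 0.026, 0.0065, 0.2, 0, -0.2, 0.026, 0.0065, 0.2])

```text
time: 35.35
ee_pos: [0.4164, 0.0783, 0.0609]
ee_rot: [0.622, 0.782, -0.017, 0.01]
wrist_force: [-0.2, -0.8, 0.8]
finger_gap: 0.0172
grasp_force: 59.3
```

```bash
python3 - <<'E'
from st import *
s=arm.observe();p=s["ee_pos"];psi=2*np.arctan2(s["ee_rot"][1],s["ee_rot"][0])-np.pi;L=p[:2]+.1315*np.array([np.cos(psi),np.sin(psi)]);print(psi,"lip",L,tobin(L))
for n in("scene","top"):
    I=arm.read_camera(n);cv2.imwrite(f"pics/{n}23.png",I[:,:,::-1]);white(I,[L[0],L[1],.014],30,n)
E
```

```text
-1.344047013696596 lip [ 0.44597084 -0.04985373] [-0.10351316  0.11273457]
scene blob [251.1 190.8] 36 [ 0.444 -0.066  0.015]
top blob [315.9 269.1] 22 [ 0.45  -0.065  0.015]
```

>>> inch_along(segments=[0, -0.012, 0, 0.001, 0, 0, -0.024, 0, 0.0015, 0, 0, -0.034, 0, 0.002, 0, 0, -0.042, 0, 0.0025, 0, 0, -0.049, 0, 0.0025, 0, 0, -0.053, 0, 0.0025, 0, 0, -0.053, 0, 0.0025, 0])

```text
time: 36.33
ee_pos: [0.4282, 0.027, 0.0604]
ee_rot: [0.622, 0.783, -0.017, 0.01]
wrist_force: [-0.1, -1.5, 1.2]
finger_gap: 0.017
grasp_force: 59.4
```

```bash
python3 - <<'E'
from st import *
s=arm.observe();p=s["ee_pos"];psi=2*np.arctan2(s["ee_rot"][1],s["ee_rot"][0])-np.pi;L=p[:2]+.1315*np.array([np.cos(psi),np.sin(psi)]);print(psi,"lip",L,tobin(L))
for n in("scene","top"):
    I=arm.read_camera(n);cv2.imwrite(f"pics/{n}24.png",I[:,:,::-1]);white(I,[L[0],L[1],.014],30,n)
I=cv2.imread("pics/scene24.png");h=cv2.GaussianBlur(I,(3,3),0).max(2);u=proj(cam("scene"),[.45,-.085,.014]).astype(int);print(u)
for y in range(u[1]-15,u[1]+12,2): print(" ".join(f"{h[y,x]:3d}" for x in range(u[0]-18,u[0]+21,2)))
E
```

```text
-1.3431269381379247 lip [ 0.45788342 -0.10107119] [-0.10343295  0.06015006]
scene blob [242.7 191.4] 29 [ 0.451 -0.093  0.015]
top blob [304.  269.2] 645 [ 0.448 -0.034  0.015]
top blob [325.9 267.3] 18 [ 0.457 -0.091  0.015]
[245 191]
116 118 117 115 116 116 116 116 116 116 115 115 113 112 110 109 108 108 107 112
116 116 117 114 115 115 115 114 114 114 113 112 106 102 102 101 101 100 102 110
115 114 116 115 115 116 116 114 107 105 104 103 102 102 102 101 101 101 101 107
115 115 115 115 115 116 116 113 105 103 102 102 104 104 104 104 104 105 106 109
107 107 106 107 106 108 106 112 110 108 108 109 110 110 109 108 109 110 109 108
104 103 103 103 102 107 106 112 112 110 110 111 111 111 110 109 109 110 110 109
101 101 101 102 102 105 102 117 124 118 110 111 112 112 111 109 109 110 112 112
106 106 106 107 108 108 104 125 132 127 113 111 111 112 112 109 109 111 111 109
111 112 112 112 112 110 106 126 132 129 116 112 111 112 112 109 110 110 111 109
112 111 112 112 112 111 103 119 128 124 113 112 112 112 112 110 110 111 111 109
112 112 111 112 112 111 103 110 118 115 111 112 112 112 113 111 110 110 112 110
112 112 112 112 112 112 105 108 113 111 110 112 112 113 111 110 109 109 109 108
112 112 111 112 112 110 103 109 113 111 110 111 111 106 104 105 103 102 102 102
112 112 111 112 111 109  99 107 111 108 107 107 106 103 102 102 101 101 101 101
```

>>> inch_along(segments=[0, -0.002, 0, -0.003, 0, 0, -0.003, 0, -0.01, 0, 0, -0.003, 0, -0.02, 0, 0, -0.003, 0.001, -0.032, 0, 0, -0.003, 0.004, -0.046, 0, 0, -0.003, 0.008, -0.06, 0, 0, -0.003, 0.012, -0.07, 0, 0, -0.003, 0.016, -0.075, 0, 0, -0.003, 0.019, -0.075, 0, 0, -0.003, 0.02, -0.075, 0, 0, -0.003, 0.02, -0.075, 0])

```text
time: 37.8
ee_pos: [0.4484, 0.0319, 0.1347]
ee_rot: [0.622, 0.783, -0.018, 0.009]
wrist_force: [-0.8, -0.9, -2.1]
finger_gap: 0.0171
grasp_force: 59.1
```

```bash
python3 - <<'E'
from st import *
s=arm.observe();p=s["ee_pos"];psi=2*np.arctan2(s["ee_rot"][1],s["ee_rot"][0])-np.pi;L=p[:2]+.1315*np.array([np.cos(psi),np.sin(psi)]);print(psi,"lip",L,tobin(L))
I=arm.read_camera("scene");cv2.imwrite("pics/s25.png",I[:,:,::-1]);pan("pics/s25.png")
h=cv2.GaussianBlur(I,(3,3),0).max(2);u=proj(cam("scene"),[L[0]-.005,L[1]+.02,.085]).astype(int);print(u)
for y in range(u[1]-13,u[1]+14,2): print(y," ".join(f"{h[y,x]:3d}" for x in range(u[0]-20,u[0]+21,2)))
E
```

```text
-1.3427596302266018 lip [ 0.47814892 -0.09621301] [-0.08259398  0.06032274]
psi -1.3428241877764744 area 716 poly [[264, 167], [267, 196], [241, 199], [241, 171]]
-4 lipL,lipR,backtopL,backtopR [[235.7, 197.5], [235.2, 173.0], [265.3, 190.1], [263.5, 165.5]]
0 lipL,lipR,backtopL,backtopR [[237.6, 199.2], [237.0, 174.8], [266.2, 190.7], [264.4, 166.1]]
4 lipL,lipR,backtopL,backtopR [[239.7, 200.8], [239.0, 176.4], [267.2, 191.2], [265.4, 166.6]]
8 lipL,lipR,backtopL,backtopR [[241.9, 202.2], [241.1, 178.0], [268.2, 191.7], [266.4, 167.1]]
12 lipL,lipR,backtopL,backtopR [[244.3, 203.6], [243.4, 179.4], [269.3, 192.1], [267.4, 167.6]]
16 lipL,lipR,backtopL,backtopR [[246.8, 204.8], [245.8, 180.7], [270.5, 192.5], [268.5, 168.0]]
[244 184]
171 115 116 116 116 117 115 115 115 112 106 106 105 104 102 102 102 102 102 102 101 104
173 115 116 117 117 114 115 115 114 111 103 102 102 102 102 103 104 104 103 104 104 104
175 114 115 117 117 115 115
[... 328 characters left out ...]
 115 112 111 110 109 107 107 112 130 133 130 117 112 112 112 112 110 110 109 111 109
185 107 106 107 106 105 105 106 109 125 131 127 116 111 113 113 112 110 110 110 111 109
187 102 102 102 102 102 101 103 107 113 123 119 112 113 113 113 113 111 111 110 112 109
189 103 102 102 103 103 103 106 109 108 115 112 111 112 113 113 112 112 111 111 112 111
191 109 109 109 110 110 111 111 111 108 114 111 111 111 112 110 109 107 107 106 106 104
193 112 112 112 111 113 113 112 111 108 113 111 110 110 108 103 102 101 101 101 102 101
195 111 112 112 112 111 112 112 111 108 108 105 105 103 102 102 102 102 102 102 102 101
197 112 112 112 111 112 112 112 110 107 106 103 102 102 102 103 103 104 105 105 105 105
```

>>> inch_along(segments=[0, -0.003, 0, 0, 0, 0, -0.009, 0, 0.0005, 0, 0, -0.017, 0, 0.001, 0, 0, -0.027, 0, 0.001, 0, 0, -0.037, 0, 0.0015, 0, 0, -0.046, 0, 0.002, 0, 0, -0.053, 0, 0.002, 0, 0, -0.058, 0, 0.002, 0, 0, -0.061, 0, 0.002, 0, 0, -0.061, 0, 0.002, 0])

```text
time: 39.1
ee_pos: [0.4626, -0.0276, 0.1354]
ee_rot: [0.622, 0.783, -0.017, 0.01]
wrist_force: [0.1, 0.1, -0.6]
finger_gap: 0.0172
grasp_force: 59.1
```

>>> inch_along(segments=[0, 0.06, 0, 0, 0, 0, 0.11, 0, 0, 0, 0, 0.13, 0, 0, 0, 0, 0.13, 0, -0.03, 0, 0, 0.13, 0, -0.06, 0])

```text
time: 39.72
ee_pos: [0.433, 0.102, 0.1911]
ee_rot: [0.621, 0.783, -0.018, 0.009]
wrist_force: [-0.5, -0.1, -1.7]
finger_gap: 0.0171
grasp_force: 59.1
```

```bash
python3 -c "
from find import *
find('26');s=arm.observe();print(s['ft_torque'],s['joints'].round(2))
I=cv2.imread('pics/scene26.png')[:,:,::-1];amap(I,200,186,246,226,2)"
```

```text
scene [149, 146, 30, 24, 453] [ 0.356 -0.399  0.015] [93. 67. 52.]
scene [371, 188, 24, 28, 409] [0.419 0.367 0.015] [125.  67.  41.]
scene [224, 192, 13, 13, 141] [ 0.483 -0.13   0.015] [ 73.  84. 114.]
scene [203, 194, 13, 14, 144] [ 0.504 -0.196  0.015] [ 72.  82. 111.]
scene [296, 195, 37, 66, 1563] [0.586 0.159 0.015] [21. 21. 20.]
scene [204, 217, 36, 29, 830] [ 0.608 -0.13   0.015] [ 14.  43. 111.]
top [236, 93, 21, 27, 136] [0.895 0.163 0.015] [111. 113. 106.]
top [177, 94, 37, 32, 379] [0.874 0.299 0.015] [114. 116. 109.]
top [10, 96, 8, 12, 27] [0.858 0.817 0.015] [109. 107. 100.]
top [48, 97, 22, 27, 214] [0.846 0.687 0.015] [112. 114. 107.]
top [309, 96, 18, 19, 111] [ 0.916 -0.043  0.015] [113. 116. 108.]
top [134, 98, 63, 47, 643] [0.832 0.378 0.015] [114. 116. 109.]
top [262,
[... 28230 characters left out ...]
B BB BB BB BB BB BB BB BB BB BB BB 10 11 11
208 10 BB BB BB BB BB BB BB BB BB BB BB BB BB BB BB BB BB BB BB .. 11 11
210 10 BB BB BB BB BB BB BB BB BB BB BB BB BB BB BB BB BB BB BB .. 11 11
212 10 BB BB BB BB BB BB BB BB BB BB BB BB BB BB BB BB BB BB BB .. 11 11
214 10 BB BB BB BB BB BB BB BB BB BB BB BB BB BB BB BB BB BB BB 10 11 11
216 10 BB BB BB BB BB BB BB BB BB BB BB BB BB BB BB BB BB BB BB .. 11 11
218 10 BB BB BB BB BB BB BB BB BB BB BB BB BB BB BB BB BB BB BB .. 11 11
220 10 BB BB BB BB BB BB BB BB BB BB BB BB BB BB BB BB BB BB BB .. 11 11
222 10 BB BB BB BB BB BB BB BB BB BB BB BB BB BB BB BB BB BB BB BB 11 11
224 10 BB BB BB BB BB BB BB BB BB BB BB BB BB BB BB BB BB BB BB BB 11 11
```

>>> inch_along(segments=[0, 0, 0.01, 0, -0.17, 0, 0.002, 0.02, 0, -0.34, 0, 0.004, 0.03, 0, -0.51, 0, 0.006, 0.04, 0, -0.68, 0, 0.008, 0.05, 0, -0.85, 0, 0.01, 0.06, 0, -1.02, 0, 0.012, 0.07, 0.02, -1.19, 0, 0.014, 0.077, 0.04, -1.36, 0, 0.014, 0.077, 0.07, -1.518, 0, 0.014, 0.077, 0.1, -1.518, 0, 0.014, 0.077, 0.11, -1.518, 0, 0.014, 0.077, 0.11, -1.518])

```text
time: 41.32
ee_pos: [0.5041, 0.1279, 0.0784]
ee_rot: [-0.087, 0.996, -0.019, -0.006]
wrist_force: [-0.0, 0.2, -2.3]
finger_gap: 0.0172
grasp_force: 59.0
```

>>> inch_along(segments=[0, 0, 0, 0.006, 0, 0, 0, 0, 0.012, 0, 0, 0, 0, 0.016, 0, 0, 0, 0, 0.019, 0, 0, 0, 0, 0.019, 0])

```text
time: 41.95
ee_pos: [0.5048, 0.1274, 0.0607]
ee_rot: [-0.087, 0.996, -0.019, -0.005]
wrist_force: [-2.8, -1.4, 9.7]
finger_gap: 0.0173
grasp_force: 59.7
```

>>> inch_along(segments=[0.03, 0, 0, -0.001, 0, 0.06, 0, 0, -0.001, 0, 0.06, 0, 0, -0.001, 0, 0.06, 0, 0, -0.001, 0, 0.06, 0, 0, -0.03, 0, 0.06, 0, 0, -0.08, 0, 0.06, 0.03, 0, -0.13, 0, 0.06, 0.08, 0, -0.18, 0, 0.06, 0.08, 0, -0.18, 0, 0.06, 0.08, 0, -0.18, 0])

```text
time: 43.2
ee_pos: [0.4273, 0.1206, 0.2411]
ee_rot: [-0.088, 0.996, -0.019, -0.004]
wrist_force: [0.4, 0.7, -0.1]
finger_gap: 0.0601
grasp_force: 0.0
```

```bash
python3 - <<'E'
from st import *
I=arm.read_camera("scene");cv2.imwrite("pics/s27.png",I[:,:,::-1]);C=cam("scene")
# pan mask on mat
h=cv2.cvtColor(cv2.GaussianBlur(I,(3,3),0),cv2.COLOR_RGB2HSV);b=(280,195,345,285)
m=cv2.inRange(h,(0,0,85),(179,40,140));k=np.zeros_like(m);k[206:270,288:334]=255;m&=k
N,L,st,ce=cv2.connectedComponentsWithStats(m);i=1+np.argmax(st[1:,4]);c=max(cv2.findContours((L==i).astype(np.uint8),0,1)[0],key=cv2.contourArea)
ap=cv2.approxPolyDP(cv2.convexHull(c),3,True)[:,0];print(st[i].tolist(),ap.tolist(),onz(C,*ce[i],.01));print([onz(C,*q,.02).round(3).tolist() for q in ap])
r=cv2.inRange(h,(0,150,60),(4,255,255))|cv2.inRange(h,(174,150,60),(179,255,255))
N,L,st,ce=cv2.connectedComponentsWithStats(r)
for i in range(1,N):
    if st[i,4]>20: print("red",st[i].tolist())
# handle vs hasp, expected hole positions
S=np.array([.4563,-.393])
for th in (1.13,1.2,1.27): a=2.865+th-1.2;X=[S[0]+.072*np.cos(a),S[1]+.072*np.sin(a),.1025];print(th,proj(C,X).round(1),proj(cam("top"),X).round(1))
J=arm.read_camera("top");
for n,Im,(x,y) in (("scene",I,(163,153)),("top",J,(443,301))):
    H=cv2.cvtColor(Im,cv2.COLOR_RGB2HSV)
    print(n);[print(yy," ".join(("R" if (p[0]<8 or p[0]>172) and p[1]>120 else "Y" if 15<p[0]<32 and p[1]>120 else ".") for p in H[yy,x-14:x+15])) for yy in range(y-12,y+13)]
E
```

```text
[293, 222, 31, 31, 880] [[321, 222], [323, 251], [294, 251], [293, 223]] [0.58945995 0.1413746  0.01      ]
[[0.534, 0.176, 0.02], [0.635, 0.192, 0.02], [0.648, 0.105, 0.02], [0.551, 0.089, 0.02]]
red [429, 0, 6, 5, 24]
red [142, 151, 20, 22, 207]
red [304, 193, 7, 31, 195]
red [123, 216, 8, 7, 50]
1.13 [162.6 150.5] [443.7 301.3]
1.2 [161.4 150. ] [445.7 302.1]
1.27 [160.1 149.5] [447.8 302.7]
scene
141 . . . . . . . . . . . . . . . . . . . . . . . . . . . . .
142 . . . . . . . . . . . . . . . . . . . . . . . . . . . . .
143 . . . . . . . . . . . . . . . . . . . . . . . . . . . . .
144 . . . . . . . . . . . . . . . . . . . . . . . . . . . . .
145 . . . . . . . . . . . . . . . . . . . . . . . . . . . . .
146 . . . . . . . . . . . . . . . . . . . . . . . . . . . . .
147 . . . . . . . . . . . . R R . . . . . . . . . . . . . . .
148 . . . . . . . . . . . R R R R R . . . . . . . . . . . . .
149 . . . . . . . . . . R R R R R R R R R . . . . 
[... 1857 characters left out ...]
 R . . . . . . . .
303 . . . . . . Y Y Y . R R R R . . Y Y R R R . . . . . . . .
304 . . . . . . Y Y Y . R R R R R . . . R R R . . . . . . . .
305 . . . . . . Y Y Y R R R R R R R R R R R . . . . . . . . .
306 . . . . . . . . Y . . R R R R R R R R R . . . . . . . . .
307 . . . . . . . . . . . Y . R R R R R R R R . . . . . . . .
308 . . . . . . . . . . . . . . Y . R R R . . . . . . . . . .
309 . . . . . . . . . . . . . . . . . . . . . . . . . . . . .
310 . . . . . . . . . . . . . . . . . . . . . . . . . . . . .
311 . . . . . . . . . . . . . . . . . . . . . . . . . . . . .
312 . . . . . . . . . . . . . . . . . . . . . . . . . . . . .
313 . . . . . . . . . . . . . . . . . . . . . . . . . . . . .
```

```bash
python3 - <<'E'
from h import *
print(onz(cam("top"),445,302,.1025),onz(cam("scene"),161.8,151,.1025),"hasp .3877,-.373")
s=arm.observe();print(s["qvel"].round(3),s["wrist_force"].round(1),s["time"])
print(arm.close_job())
E
```

```text
[ 0.38708838 -0.37158983  0.1025    ] [ 0.39118173 -0.37061553  0.1025    ] hasp .3877,-.373
[-0.002  0.017 -0.002  0.     0.006 -0.001] [ 0.2 -0.2  0.1] 43.3
the job is handed in; nothing more can be done
None
```

The job is handed in at 43.3 s; no verdict was returned. The handle is off with its holes within about 4 mm, four stones are in the bowl, two are in the bin and the scoop is flat on the mat. Three stones spilled on the way (one into the bin, two onto the bench), and I scooped the bench ones up into the bowl and the bin.

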